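# Seat a block on its parallels in the vise

## Robot

A 7-joint arm with a two-finger parallel gripper is mounted at the origin on a cart in front of the work surface, level with it; the furniture and walls round the work are solid. World frame = base frame: x ahead of the robot, y to its left, z up, the work surface at z = 0. Lengths are in m, angles in rad, forces in N, time in s.
With the tool pointing down it reaches from about 0.425 to 0.875 m from the base axis. Payload 4.7 kg.
Tool frame: the origin (TCP) lies midway between the tips of the shut fingers; the grasp point (between the pads) lies 19 mm behind it; z points along the fingers, x is the direction in which the jaws open and shut, and the axes are right-handed (so a half turn about z gives the same grasp; the last joint's range is limited). The gripper opens to 85 mm and grips with 20 to 120 N. Pads are 22 mm wide; open, the fingers measure 114 mm over their backs; the gripper's body (76 mm by 85 mm) begins 54 mm behind the grasp point. The pads swing forward as they close: fully open they stand 13 mm farther back than shut.
Start: joints at [-1.086, 0.321, -0.07, 1.45, 0.023, 1.371, -0.057], TCP at [0.295, 0.579, 0.231] pointing down, gripper open.
Joint ranges: [-2.86, 2.86], [-0.3, 2.09], [-1.38, 1.24], [0.06, 2.45], [-1.56, 4.7], [0.09, 2.05], [-2.69, 2.69]. Speed limits (rad/s): [2.57, 2.57, 3.14, 3.14, 3.14, 3.14, 3.14].

## Interface

Orientations are given as a unit quaternion [w, x, y, z].
In Python, from cell import arm gives the robot as it stands. The module is installed in compiled form; this text tells all that it offers.
- The arm moves only by the shell command python3 -m inch 'ROWS' [FORCE]. ROWS is JSON, a list of rows, each a list of 3 entries, a list of its own where there are three numbers: the shift along the tool's x, y, z in units of 25 mm (1.0 is 25 mm), then the turn, a rotation vector about the tool's x, y, z in units of 8 degrees (1.0 is 8 degrees), then the opening, from -1 (shut) to 1 (fully open). A call has exactly 8 rows; each row is the pose to reach, as a shift and turn from the pose commanded when the call began, along the tool's axes at that moment; what a row does not reach only later rows make up. A row lasts 1/10 s, in which the tool goes at most 50 mm and 8.59 degrees, less where a joint would pass 70% of its speed; a pose out of reach is approached as far as the arm can. A call with a gripper value outside its range is refused whole. The fingers move at their own pace and stop on an object; FORCE is the grip in N (left out, the last holds). Time passes only in rows, so rows that repeat a pose let the fingers close, or fill a call up. It gives the time, the measured TCP pose, the force and the opening at its end, in the units of the state.
- arm.sense(): the state, without advancing time (a new reading comes with each control period).
- arm.camera(name): name is "scene" or "top"; returns (picture, depth): 420x560x3 uint8, red, green, blue; 420x560 float32, m along the optical axis (not along the pixel's ray), 0 where there is no reading.
- arm.camera_params(name): a dict with "intrinsics" (3x3 intrinsics, pixels), "D" ([k1, k2, p1, p2, k3] as OpenCV has them; the pictures are not rectified), "cam_to_world" (4x4, takes a point from camera to world coordinates). Camera axes: x right, y down, z forward; pixel columns grow to the right and rows downward; lengths in m; the calibration is good to about 2 mm. A picture is of the moment at which its call begins. camera_params takes no time and is no camera call.
- arm.hand_in(): hands the job in, once; it reports no verdict.
Trained networks look in the newest picture that a camera, given by its name, has taken for a name from the list of things; names that differ only in an ending like _2 or _b are one class to them, and where a whole thing is asked for, a point or a joint stands for the part that bears it (a point fixed in the world has none). Each returns a list of dicts, best first, with "score" (0 to 1); they miss things now and then, are a little off and sometimes report something else, mostly with a low value. They report only what shows in the picture. A call takes as long as a camera call.
- arm.outline_of(camera, target): "mask" (420x560 bool, what is visible of it) and "rect" ([left, top, right, bottom] in pixels, round what is visible of it).
The state is a dict: "t": time; "joints": joint angles; "joint_vel": joint speeds; "tau": joint torques, N m; "eef_pos": TCP position; "ee_rot": TCP orientation; "ft_force": force on the tool from outside, world axes, zero at the start; "ft_torque": the same for the moment, N m; "width": finger opening in m.
Only numpy, scipy, OpenCV 4.12 (cv2) and the standard library are available. Lean on these libraries where they do the work, as an engineer would, in place of code of your own. Each camera call takes 0.05 s, during which the arm holds its last target.

## Task

The block in the vise on the table was nipped up riding high and cocked, and one of the two steel parallels under it has crept out to the side. Slide that parallel back in by its end until both stick out of the jaws equally, then tap or press the block down gently with the closed fingers, over each parallel in turn, until it is seated flat and both are nipped. Finally prove it with a light nudge on the end of one of the parallels, which must not slide, and leave everything seated.

Things in the scene. Friction and masses are not known exactly. Their poses are not given: they have to be found in the camera images.
- vise: grey drill-press vise fixed to the table; origin at its underside midway between the jaws; x across the jaws (screw and tommy bar at -x), y along them. Let 0 to 5 mm into the table. From its origin: bed top at z = 30 mm, jaws y -45 to 45 mm, jaw faces at x = -25 and 25 mm, jaw tops at 66 mm, bolted lugs below the parallels' ends (y 41 to 69 mm either side) up to 18 mm high
- bed_mid (a point): middle of the vise bed (30 mm above the vise's origin), vise axes. A parallel is home when its centre is within 7 mm of this point along the vise's y and it lies along y within 0.1 rad, so that it sticks out 20 mm beyond the jaws on either side. One of the two has crept 28 to 42 mm to the vise's +y side
- work: aluminium block 50 mm (own x, between the jaws) x 70 mm (own y) x 24 mm high, two dark holes on top; origin: centre of its underside, axes near the vise's. Held by jaw friction: it only slides down or up and rocks about its y, and stays where left. It starts 3 to 4.5 mm too high, rocked up to 0.05 rad. Seated: underside 52 mm, top 76 mm above the vise's origin
- work_top (a point): centre of the block's top face. It takes 6 to 8 N to push the block down, more to level it. 15 to 22 N straight down above each parallel (18 mm along x to either side of this point) seats it, so that let go it nips each with over 1 N. Pressing one side may loosen the other a little: press again. More than 40 N bruises it and fails
- parallel_a: ground steel parallel, a plain bar on edge on the vise bed: 10 mm thick (own x), 130 mm long (own y), 22 mm high, 0.2 kg, loose. Origin: centre of its underside, ends 65 mm away along own y. The two are alike, one 18 mm to the vise's -x side, the other 18 mm to +x (either name on either side). Loose it slides at 1 to 1.5 N; well nipped it withstands 4 N: a nudge of 3 to 4 N held for 0.1 s tells. Over 30 N fails
- parallel_b: ground steel parallel, a plain bar on edge on the vise bed: 10 mm thick (own x), 130 mm long (own y), 22 mm high, 0.2 kg, loose. Origin: centre of its underside, ends 65 mm away along own y. The two are alike, one 18 mm to the vise's -x side, the other 18 mm to +x (either name on either side). Loose it slides at 1 to 1.5 N; well nipped it withstands 4 N: a nudge of 3 to 4 N held for 0.1 s tells. Over 30 N fails
- tape_masking: a roll of pale tape lying flat, 60 mm across, 19 mm high, origin under its centre; a bystander, loose, may not be moved more than 20 mm
- jar_gold: a small round jar with a gold lid, 42 mm across, 46 mm high, origin under its centre; a bystander, loose, may not be moved more than 20 mm
- whetstone: a grey-brown stone bar 40 x 120 x 22 mm, origin under its centre; a bystander, loose, may not be moved more than 20 mm
- sand_block: a wooden sanding block 46 x 80 x 28 mm, origin under its centre; a bystander, loose, may not be moved more than 20 mm

How it is judged:
By the outcome, as a careful person would: the job done as asked, in the order asked, and still so for the second after the job is handed in, with the robot touching nothing.
It also fails if it takes over 58 s, if anything falls off the work surface, if the arm or the gripper's body presses on something with over 40 N, if the wrist force passes 120 N, or if a joint passes its speed limit or range.

## Working session

There is one attempt and no reset: what is moved stays moved. The work goes in short steps, Python scripts to look and compute and a shell command to move; the robot and the scene stay as the last step left them, time stands still between calls to the robot, and variables do not carry over. Pictures are saved under pics/ and viewed, and the job is handed in when it is done.

```bash
mkdir -p pics
cat > h.py <<'E'
from cell import arm
import numpy as np, cv2
def snap(n,f):
    p,d=arm.camera(n); cv2.imwrite('pics/'+f+'.png',p[:,:,::-1]); np.save('pics/'+f+'.npy',d); return p,d
def w(n,uv,z):
    c=arm.camera_params(n);K=np.array(c['intrinsics']);D=np.array(c['D']);T=np.array(c['cam_to_world'])
    u=cv2.undistortPoints(np.array(uv,float).reshape(-1,1,2),K,D).reshape(-1,2)
    r=np.c_[u,np.ones(len(u))]
    return (T[:3,:3]@(r*np.array(z).reshape(-1,1)).T).T+T[:3,3]
def plane(n,uv,h):
    T=np.array(arm.camera_params(n)['cam_to_world']);a=w(n,uv,np.ones(len(uv)))-T[:3,3]
    return T[:3,3]+a*((h-T[2,3])/a[:,2])[:,None]
def proj(n,P):
    c=arm.camera_params(n);T=np.linalg.inv(np.array(c['cam_to_world']))
    return cv2.projectPoints(np.array(P,float).reshape(-1,3),cv2.Rodrigues(T[:3,:3])[0],T[:3,3],np.array(c['intrinsics']),np.array(c['D']))[0].reshape(-1,2)
E
python3 - <<'E'
from h import *
for n in ['scene','top']:
    snap(n,n+'0'); c=arm.camera_params(n); print(n,np.round(c['cam_to_world'],3).tolist(),np.round(c['intrinsics'],1).tolist())
s=arm.sense();print(s['t'],s['eef_pos'],s['ee_rot'],s['ft_force'],s['width'])
E
```

```text
scene [[0.807, -0.446, 0.388, 0.157], [-0.591, -0.604, 0.535, -0.347], [-0.005, -0.661, -0.751, 0.758], [0.0, 0.0, 0.0, 1.0]] [[483.7, 0.0, 294.6], [0.0, 483.7, 201.6], [0.0, 0.0, 1.0]]
top [[-0.004, -0.997, 0.073, 0.453], [-1.0, 0.002, -0.027, 0.145], [0.027, -0.073, -0.997, 0.907], [0.0, 0.0, 0.0, 1.0]] [[404.5, 0.0, 284.4], [0.0, 404.5, 212.7], [0.0, 0.0, 1.0]]
0.1 [0.29463602 0.57884395 0.23030181] [ 5.05681432e-04  8.52503818e-01  5.22720256e-01 -7.19394546e-04] [-0.43085335  0.48990242  0.05142604] 0.0852082074651052
```

Run:
```python
from h import *
for n in ['scene','top']:
    for t in ['vise','work','parallel_a']:
        for o in arm.outline_of(n,t): print(n,t,round(o['score'],2),o['rect'],o['mask'].sum())
```

```text
scene vise 0.76 [265.1, 205.1, 379.0, 298.8] 5537
scene vise 0.29 [251.3, 122.9, 276.8, 156.2] 686
scene work 0.91 [319.5, 209.4, 361.6, 253.5] 1099
scene parallel_a 0.75 [296.1, 211.9, 313.8, 225.0] 177
scene parallel_a 0.52 [323.9, 210.1, 373.3, 262.0] 269
top vise 0.85 [290.2, 172.5, 350.4, 269.1] 3895
top work 0.77 [302.4, 188.1, 340.3, 214.0] 848
top parallel_a 0.56 [293.5, 187.9, 353.1, 202.0] 152
top parallel_a 0.54 [281.0, 211.7, 305.7, 219.8] 153
```

View pics/scene0.png

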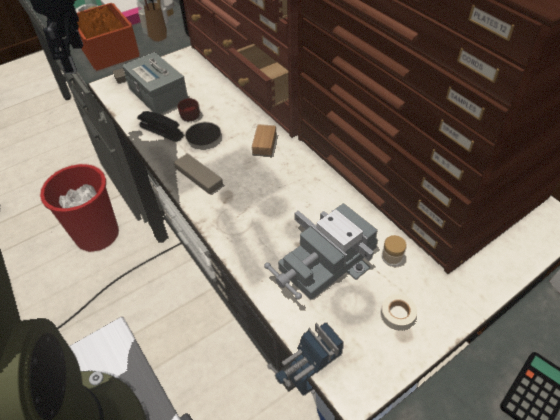

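View pics/top0.png

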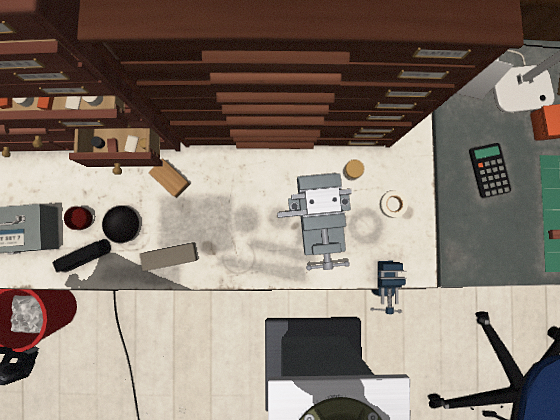

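The top view shows the vise at about (322,205), screw towards the robot. One parallel sticks out left at about (281–305, 216). I'll enlarge both views next.

Run:
```python
from h import *
a=cv2.imread('pics/top0.png')[160:280,260:370];cv2.imwrite('pics/tz.png',cv2.resize(a,None,fx=5,fy=5,interpolation=cv2.INTER_CUBIC))
a=cv2.imread('pics/scene0.png')[190:300,255:390];cv2.imwrite('pics/sz.png',cv2.resize(a,None,fx=5,fy=5,interpolation=cv2.INTER_CUBIC))
for n in ['scene','top']:
    d=np.load(f'pics/{n}0.npy')
    for t in ['work','parallel_a']:
        for o in arm.outline_of(n,t):
            if o['score']<.4: continue
            v,u=np.nonzero(o['mask']); ok=d[v,u]>0;P=w(n,np.c_[u,v][ok],d[v,u][ok])
            print(n,t,P.mean(0).round(4),np.percentile(P,[2,98],axis=0).round(4).tolist(), 'medz',np.median(P[:,2]).round(4))
            r=cv2.minAreaRect(np.c_[u,v].astype(np.float32)); print(r)
            if t=='work':
                c=cv2.boxPoints(r); print(plane(n,c,.076).round(4).tolist())
                A=np.c_[P[:,:2],np.ones(len(P))]; k=np.linalg.lstsq(A,P[:,2],rcond=None)[0];print('plane',k)
```

```text
scene work [0.5355 0.0389 0.074 ] [[0.5122, 0.0075, 0.0587], [0.5635, 0.076, 0.079]] medz 0.0758
((339.4172058105469, 229.5068817138672), (43.924076080322266, 27.83424186706543), 40.23635482788086)
[[0.5025, 0.072, 0.076], [0.5605, 0.0921, 0.076], [0.5663, 0.0047, 0.076], [0.5108, -0.0114, 0.076]]
plane [0.04769701 0.07448254 0.04556727]
scene parallel_a [0.5109 0.1165 0.044 ] [[0.5061, 0.0947, 0.0289], [0.5182, 0.1363, 0.0507]] medz 0.0469
((302.0, 219.50003051757812), (20.50609588623047, 9.192387580871582), 45.0)
scene parallel_a [0.5582 0.0053 0.041 ] [[0.5461, -0.0217, 0.0195], [0.5718, 0.104, 0.0523]] medz 0.0445
((346.01220703125, 235.60975646972656), (67.31089782714844, 11.869205474853516), 38.65980911254883)
top work [0.5392 0.0437 0.0755] [[0.5143, 0.0093, 0.062], [0.5636, 0.0777, 0.0793]] medz 0.0762
((322.1138916015625, 200.6386260986328), (24.57741928100586, 35.32381820678711), 84.2894058227539)
[[0.5608, 0.0832, 0.076], [0.5682, 0.0098, 0.076], [0.5171, 0.0055, 0.076], [0.51, 0.0785, 0.076]]
plane [ 0.00359305 -0.02124768  0.07453648]
top parallel_a [0.5553 0.0535 0.045 ] [[0.5473, -0.02, 0.0239], [0.5668, 0.1068, 0.0605]] medz 0.0476
((320.9399719238281, 194.3095703125), (6.410590648651123, 60.467464447021484), 85.03025817871094)
top parallel_a [0.5151 0.1058 0.0466] [[0.509, 0.076, 0.0292], [0.5218, 0.1355, 0.0507]] medz 0.0479
((292.0247802734375, 213.24752807617188), (5.2736968994140625, 28.458065032958984), 84.2894058227539)
```

View pics/tz.png

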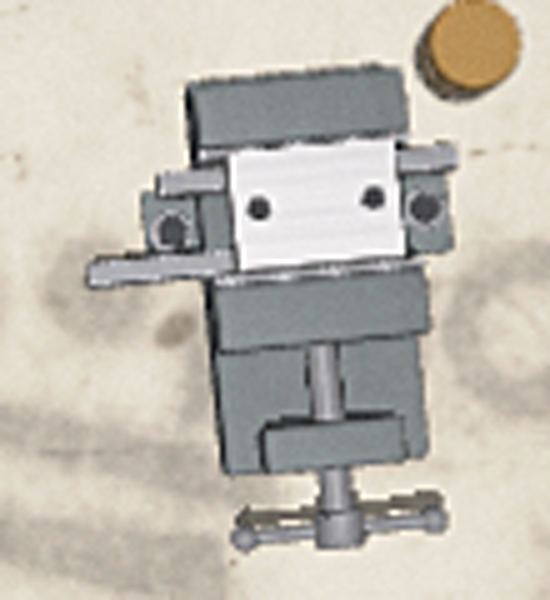

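View pics/sz.png

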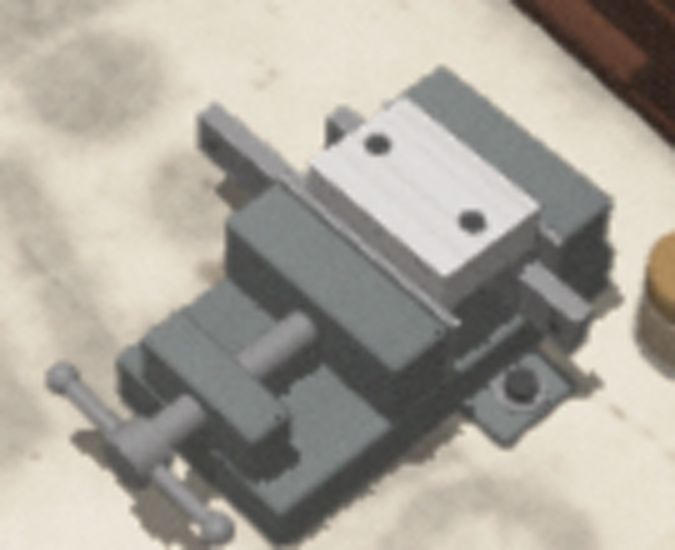

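Run:
```python
from h import *
z=lambda L:np.array(L)/5+[260-.4,160-.4]
zs=lambda L:np.array(L)/5+[255-.4,190-.4]
print('fixed jaw top',plane('top',z([(190,88),(403,68),(410,132),(197,150)]),.064).round(4)[:,:2].tolist())
print('mov jaw top',plane('top',z([(208,283),(425,264),(430,330),(220,352)]),.064).round(4)[:,:2].tolist())
print('block top',plane('top',z([(230,155),(393,140),(405,255),(240,270)]),.078).round(4)[:,:2].tolist())
print('home par R end / L end top, crept L',plane('top',z([(458,142),(458,166),(160,174),(160,194),(90,262),(90,285)]),.050).round(4)[:,:2].tolist())
print('scene block',plane('scene',zs([(400,97),(538,208),(445,278),(308,162)]),.078).round(4)[:,:2].tolist())
print('scene crept end top',plane('scene',zs([(212,103),(198,113)]),.050).round(4)[:,:2].tolist())
print('scene mov jaw',plane('scene',zs([(275,180),(228,225),(395,373),(445,325)]),.064).round(4)[:,:2].tolist())
print('scene fixed jaw back',plane('scene',zs([(440,66),(612,203)]),.064).round(4)[:,:2].tolist())
# local depth heights
for n in ['top','scene']:
    d=np.load(f'pics/{n}0.npy')
    L=z([(300,110),(320,310),(130,268),(190,182),(430,158),(315,165),(315,250),(30,200)]) if n=='top' else zs([(500,150),(330,270),(240,140),(340,118),(560,280),(470,160),(380,215),(30,200)])
    for p in L:
        i=np.round(p).astype(int);D=d[i[1]-1:i[1]+2,i[0]-1:i[0]+2]; print(n,i,w(n,[p],[np.median(D)]).round(4)[0])
    o=arm.outline_of(n,'work')[0] if 0 else None
```

```text
fixed jaw top [[0.5899, 0.0942], [0.5986, 0.0037], [0.5713, 0.0012], [0.5636, 0.0914]]
mov jaw top [[0.5075, 0.0872], [0.5153, -0.0043], [0.4876, -0.006], [0.4786, 0.0823]]
block top [[0.5597, 0.0787], [0.566, 0.0107], [0.518, 0.0064], [0.512, 0.0749]]
home par R end / L end top, crept L [[0.5689, -0.0219], [0.5585, -0.0217], [0.5551, 0.1064], [0.5465, 0.1064], [0.5175, 0.1364], [0.5077, 0.1364]]
scene block [[0.5571, 0.0793], [0.5637, 0.0099], [0.5172, 0.006], [0.5108, 0.0752]]
scene crept end top [[0.5136, 0.1375], [0.5063, 0.1366]]
scene mov jaw [[0.5031, 0.0844], [0.4769, 0.078], [0.4848, -0.0074], [0.5116, -0.0023]]
scene fixed jaw back [[0.5875, 0.0911], [0.5953, 0.0029]]
top [320 182] [0.5808 0.0476 0.0625]
top [324 222] [0.4962 0.04   0.0622]
top [286 213] [0.515  0.1193 0.0477]
top [298 196] [0.552  0.0934 0.0472]
top [346 191] [ 0.5623 -0.0101  0.0475]
top [323 193] [0.5557 0.0432 0.0763]
top [323 210] [0.5203 0.0436 0.0767]
top [266 200] [0.5491 0.1628 0.0015]
scene [355 220] [0.5796 0.0469 0.0626]
scene [321 244] [0.4944 0.0407 0.0633]
scene [303 218] [0.5118 0.1172 0.0487]
scene [323 213] [0.5498 0.104  0.0474]
scene [367 246] [ 0.568  -0.0024  0.0447]
scene [349 222] [0.5598 0.0424 0.0758]
scene [331 233] [0.5165 0.041  0.078 ]
scene [261 230] [0.4498 0.1729 0.0015]
```

```bash
cat >> h.py <<'E'
from scipy.spatial.transform import Rotation as R
yaw=.095; X=np.array([np.cos(yaw),np.sin(yaw),0]);Y=np.array([-np.sin(yaw),np.cos(yaw),0]);O=np.array([.5385,.0430,-.0035])
RT=np.c_[Y,X,[0,0,-1]]
def V(x,y,z): return O+x*X+y*Y+[0,0,z]
def go(target):
    s=arm.sense();q=s['ee_rot'];Rc=R.from_quat([q[1],q[2],q[3],q[0]]).as_matrix();p=np.array(s['eef_pos'])
    print('t',s['t'],'pos',p.round(4),'vise',(np.c_[X,Y,[0,0,1]].T@(p-O)).round(4),'F',np.round(s['ft_force'],2),'w',round(s['width'],4))
    print('shift',(Rc.T@(target-p)/.025).round(3),'turn',(np.degrees(R.from_matrix(Rc.T@RT).as_rotvec())/8).round(3))
E
python3 - <<'E'
from h import *
go(V(-.018,.128,.16))
d=np.load('pics/top0.npy')
for v in range(130,170,4): print(v,w('top',[[322,v]],[d[v,322]]).round(3)[0],w('top',[[200,v]],[d[v,200]]).round(3)[0])
E
```

```text
t 0.6 pos [0.2949 0.5793 0.2314] vise [-0.1916  0.557   0.2349] F [ 0.21  0.1  -0.18] w 0.0854
shift [-10.762  15.062   2.996] turn [ 1.000e-03 -1.000e-03 -4.052e+00]
130 [0.665 0.053 0.16 ] [0.665 0.284 0.156]
134 [0.672 0.046 0.104] [0.67  0.292 0.11 ]
138 [0.673 0.042 0.068] [0.672 0.299 0.071]
142 [0.672 0.039 0.039] [0.671 0.304 0.043]
146 [0.672 0.034 0.003] [0.672 0.312 0.001]
150 [ 0.664  0.034 -0.002] [0.662 0.311 0.004]
154 [ 0.654  0.034 -0.002] [0.653 0.311 0.002]
158 [0.644 0.035 0.003] [ 0.645  0.312 -0.001]
162 [ 0.636  0.034 -0.004] [ 0.635  0.312 -0.001]
166 [0.626 0.034 0.   ] [ 0.626  0.312 -0.002]
```

```bash
python3 -m inch '[[[-0.8,1.1,0],[0,0,-0.5],-1],[[-2,2.8,0],[0,0,-1],-1],[[-3.2,4.5,0],[0,0,-1.5],-1],[[-4.4,6.2,0],[0,0,-2],-1],[[-5.6,7.8,0],[0,0,-2.5],-1],[[-6.8,9.5,0],[0,0,-3],-1],[[-7.8,10.9,0],[0,0,-3.5],-1],[[-8.4,11.8,0],[0,0,-4.05],-1]]' 40; python3 -c "
from h import *
go(V(-.018,.128,.1))"
```

```text
t: 1.4
eef_pos: [0.4647, 0.2534, 0.2319]
ee_rot: [0.001, 0.674, 0.739, 0.0]
ft_force: [0.7, -0.1, -0.1]
width: 0.0002
t 1.4 pos [0.4647 0.2534 0.2319] vise [-0.0535  0.2165  0.2354] F [ 0.67 -0.09 -0.06] w 0.0002
shift [-3.53   1.423  5.42 ] turn [ 0.01   0.007 -0.02 ]
```

```bash
python3 -m inch '[[[-1,0.4,1],[0,0,0],-1],[[-2,0.8,2.5],[0,0,0],-1],[[-3,1.2,4],[0,0,0],-1],[[-3.5,1.42,5.4],[0,0,0],-1],[[-3.5,1.42,6.4],[0,0,0],-1],[[-3.5,1.42,7.3],[0,0,0],-1],[[-3.5,1.42,8],[0,0,0],-1],[[-3.5,1.42,8],[0,0,0],-1]]'; python3 -c "
from h import *
go(V(-.018,.1,.034))
snap('scene','s1');snap('top','t1')
for n,f in (('scene','s1'),('top','t1')):
  a=cv2.imread('pics/'+f+'.png')[170:300,240:390];cv2.imwrite('pics/'+f+'z.png',cv2.resize(a,None,fx=4,fy=4,interpolation=cv2.INTER_CUBIC))"
```

```text
t: 2.2
eef_pos: [0.5041, 0.1738, 0.029]
ee_rot: [-0.001, 0.673, 0.74, -0.002]
ft_force: [-0.3, -0.4, 0.0]
width: 0.0
t 2.2 pos [0.5041 0.1738 0.029 ] vise [-0.0218  0.1335  0.0325] F [-0.33 -0.43  0.03] w 0.0
shift [-1.338  0.154 -0.06 ] turn [-0.034  0.012 -0.002]
```

View pics/s1z.png

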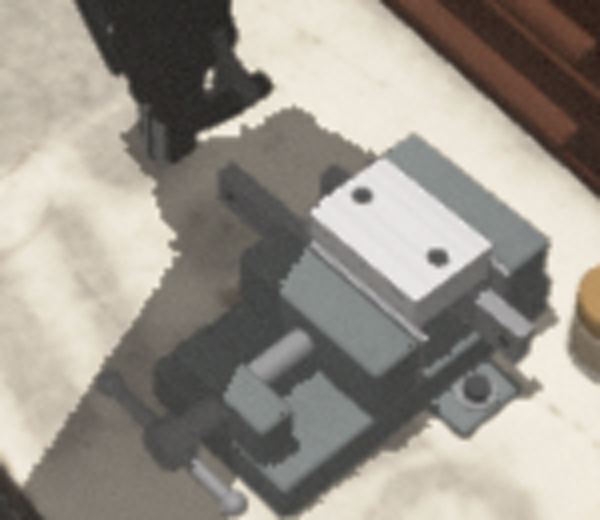

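View pics/t1z.png

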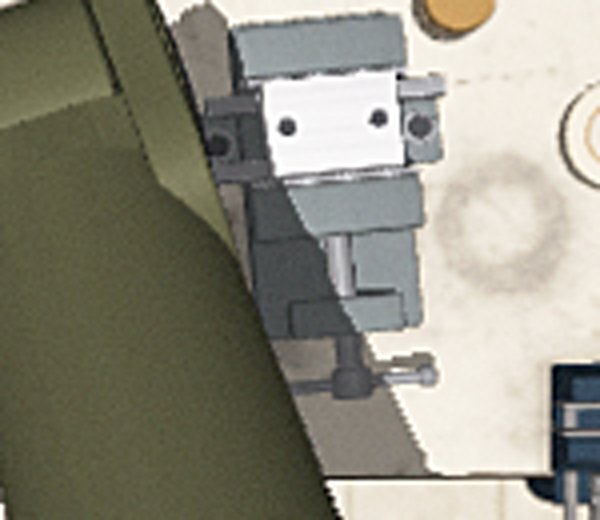

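```bash
python3 -m inch '[[[-0.15,0.08,0],[0,0,0],-1],[[-0.3,0.15,0],[0,0,0],-1],[[-0.45,0.15,0],[0,0,0],-1],[[-0.6,0.15,0],[0,0,0],-1],[[-0.75,0.15,0],[0,0,0],-1],[[-0.85,0.15,0],[0,0,0],-1],[[-0.95,0.15,0],[0,0,0],-1],[[-1.05,0.15,0],[0,0,0],-1]]'; python3 -c "
from h import *
go(V(-.018,.08,.034))
snap('scene','s2')
for n,f in (('scene','s2'),):
  a=cv2.imread('pics/'+f+'.png')[170:300,240:390];cv2.imwrite('pics/'+f+'z.png',cv2.resize(a,None,fx=4,fy=4,interpolation=cv2.INTER_CUBIC))"
```

```text
t: 3.1
eef_pos: [0.5123, 0.1492, 0.0314]
ee_rot: [-0.0, 0.673, 0.74, 0.0]
ft_force: [-1.3, 1.0, 0.0]
width: -0.0
t 3.1 pos [0.5123 0.1492 0.0314] vise [-0.016   0.1082  0.0349] F [-1.3   0.99  0.04] w -0.0
shift [-1.127 -0.081  0.034] turn [ 0.001 -0.005  0.   ]
```

View pics/s2z.png

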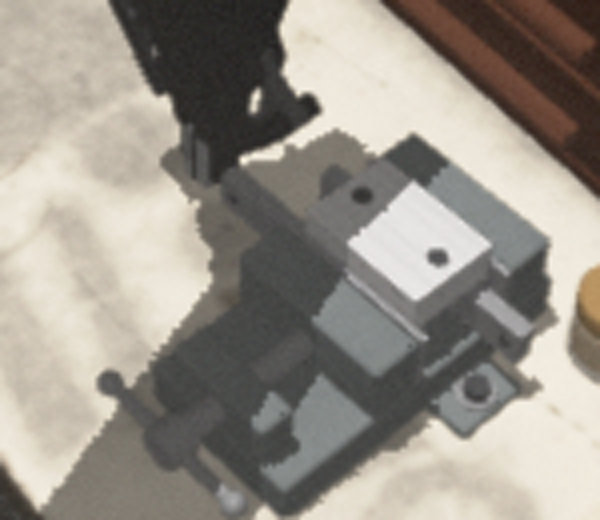

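```bash
python3 -m inch '[[[-0.1,-0.04,0],[0,0,0],-1],[[-0.2,-0.08,0],[0,0,0],-1],[[-0.35,-0.08,0],[0,0,0],-1],[[-0.5,-0.08,0],[0,0,0],-1],[[-0.65,-0.08,0],[0,0,0],-1],[[-0.8,-0.08,0],[0,0,0],-1],[[-0.9,-0.08,0],[0,0,0],-1],[[-1,-0.08,0],[0,0,0],-1]]'; python3 -c "
from h import *
go(V(-.018,.08,.034))
snap('scene','s3');snap('top','t3')
for n,f in (('scene','s3'),('top','t3')):
  a=cv2.imread('pics/'+f+'.png')[170:300,240:390];cv2.imwrite('pics/'+f+'z.png',cv2.resize(a,None,fx=4,fy=4,interpolation=cv2.INTER_CUBIC))"
```

```text
t: 3.95
eef_pos: [0.5128, 0.1235, 0.0314]
ee_rot: [0.0, 0.673, 0.74, 0.0]
ft_force: [0.2, 1.2, 0.5]
width: 0.0002
t 3.95 pos [0.5128 0.1235 0.0314] vise [-0.0179  0.0826  0.0349] F [0.2  1.23 0.53] w 0.0002
shift [-0.103 -0.002  0.035] turn [ 0.001 -0.001 -0.003]
```

View pics/s3z.png

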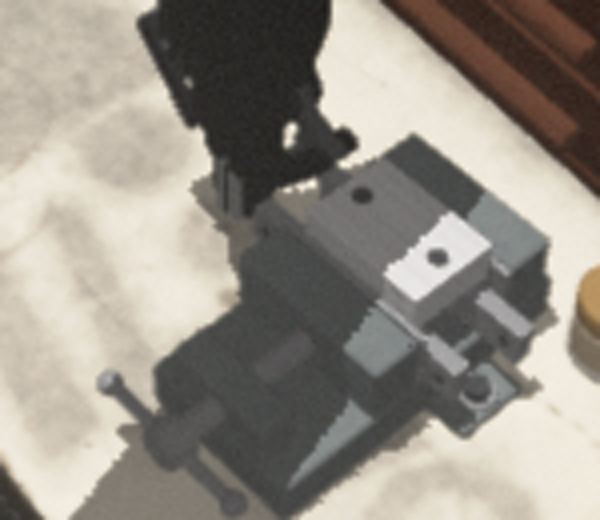

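View pics/t3z.png

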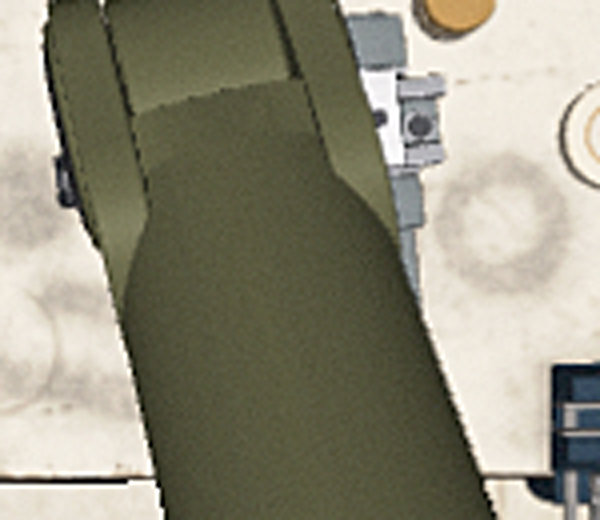

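Run:
```python
from h import *
a=cv2.imread('pics/t3.png')[180:220,330:360];cv2.imwrite('pics/t3y.png',cv2.resize(a,None,fx=14,fy=14,interpolation=cv2.INTER_NEAREST))
a=cv2.imread('pics/s3.png')[235:275,335:385];cv2.imwrite('pics/s3y.png',cv2.resize(a,None,fx=14,fy=14,interpolation=cv2.INTER_NEAREST))
```

```text
(no output)
```

View pics/t3y.png

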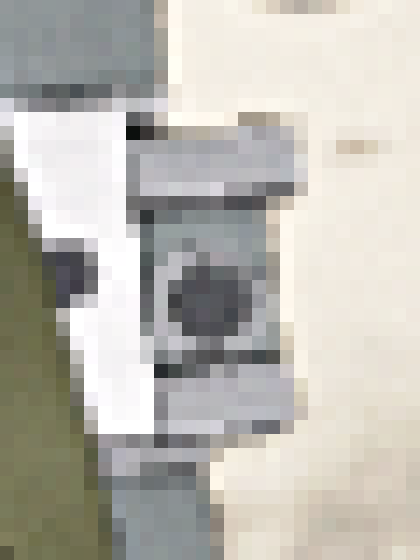

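View pics/s3y.png

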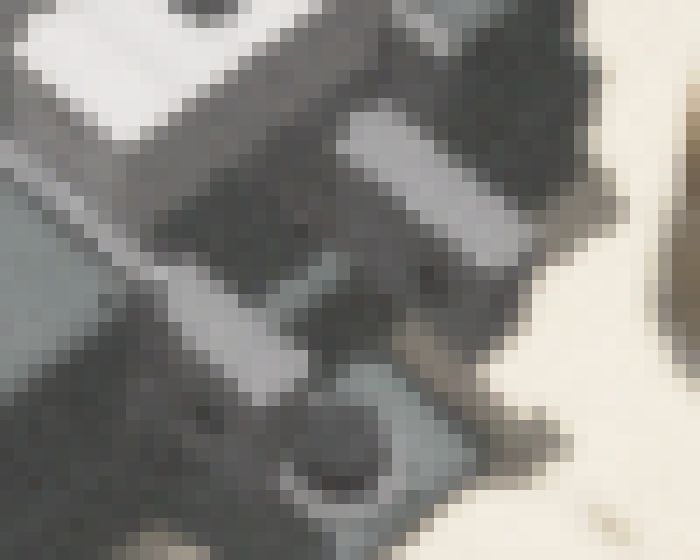

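Run:
```python
from h import *
q=lambda P:((P-O)@np.c_[X,Y]).round(4).tolist()
t=np.array([(300,160),(295,397)])/14+[330-.5,180-.5]
s=np.array([(535,232),(487,268),(315,355),(262,404)])/14+[335-.5,235-.5]
print(q(plane('top',t,.0485)),q(plane('scene',s,.0485)))
# block edges, jaws from first view for y origin
z=lambda L:np.array(L)/5+[260-.4,160-.4]
print('fj',q(plane('top',z([(190,88),(403,68),(410,132),(197,150)]),.0625)))
print('mj',q(plane('top',z([(208,283),(425,264),(430,330),(220,352)]),.0625)))
print('homeL',q(plane('top',z([(160,174),(160,194)]),.0485)))
```

```text
[[0.018, -0.0665], [-0.0182, -0.0617]] [[0.0219, -0.0652], [0.0132, -0.0649], [-0.0129, -0.0595], [-0.0233, -0.0601]]
fj [[0.0562, 0.046], [0.0563, -0.0451], [0.0288, -0.045], [0.0297, 0.0457]]
mj [[-0.0266, 0.0468], [-0.0275, -0.0452], [-0.0553, -0.0443], [-0.0558, 0.0447]]
homeL [[0.0227, 0.0615], [0.0141, 0.0623]]
```

```bash
python3 -m inch '[[[-0.05,0,0],[0,0,0],-1],[[-0.1,0,0],[0,0,0],-1],[[-0.16,0,0],[0,0,0],-1],[[-0.16,0,0],[0,0,0],-1],[[0,0,0],[0,0,0],-1],[[0.3,0,0],[0,0,0],-1],[[0.5,0,-1.5],[0,0,0],-1],[[0.5,0,-3],[0,0,0],-1]]'; python3 -c "
from h import *
go(V(-.018,.0,.09))
snap('scene','s4');snap('top','t4')
for n,f in (('scene','s4'),('top','t4')):
  a=cv2.imread('pics/'+f+'.png')[175:275,270:380];cv2.imwrite('pics/'+f+'z.png',cv2.resize(a,None,fx=6,fy=6,interpolation=cv2.INTER_CUBIC))"
```

```text
t: 4.85
eef_pos: [0.5101, 0.1373, 0.106]
ee_rot: [-0.001, 0.672, 0.74, -0.001]
ft_force: [-0.0, 0.3, 0.2]
width: -0.0002
t 4.85 pos [0.5101 0.1373 0.106 ] vise [-0.0193  0.0965  0.1095] F [-0.    0.26  0.17] w -0.0002
shift [-3.861  0.05   0.784] turn [-0.023  0.005  0.011]
```

View pics/s4z.png

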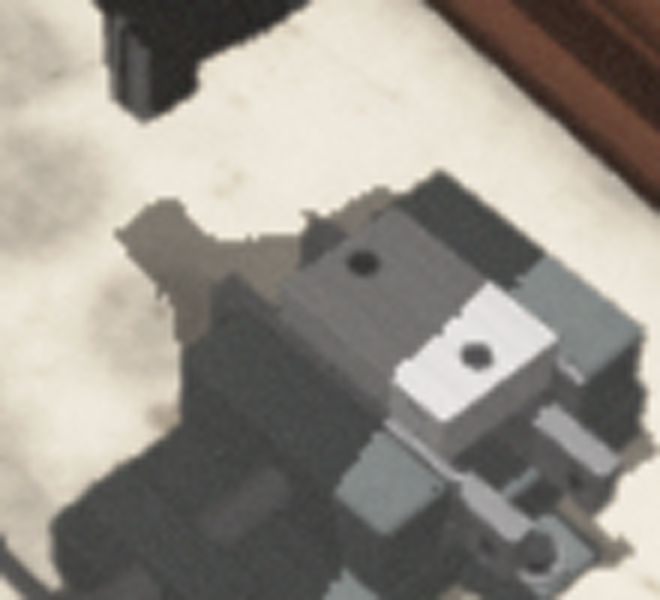

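View pics/t4z.png

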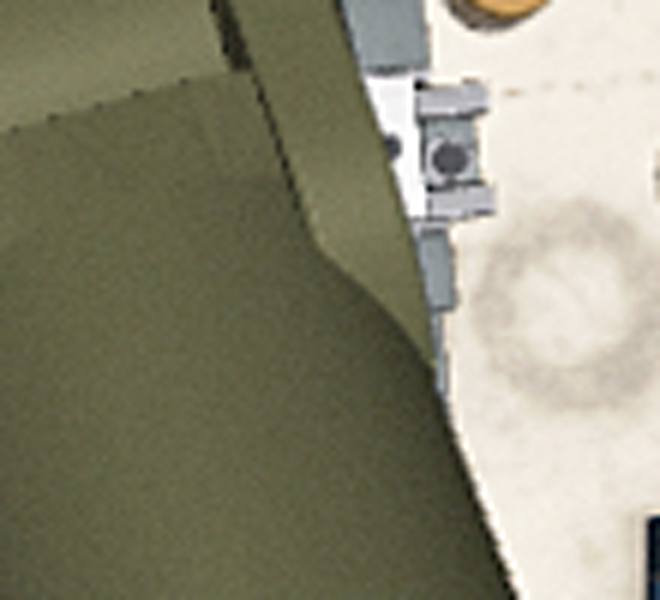

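```bash
python3 -m inch '[[[-0.8,0,0],[0,0,0],-1],[[-1.8,0,0],[0,0,0],-1],[[-2.8,0,0],[0,0,0],-1],[[-3.5,0,0],[0,0,0],-1],[[-3.86,0.05,0.2],[0,0,0],-1],[[-3.86,0.05,0.6],[0,0,0],-1],[[-3.86,0.05,0.85],[0,0,0],-1],[[-3.86,0.05,0.85],[0,0,0],-1]]'; python3 -c "
from h import *
go(V(-.018,.0,.082))"
```

```text
t: 5.75
eef_pos: [0.5206, 0.0416, 0.0833]
ee_rot: [-0.001, 0.672, 0.74, -0.001]
ft_force: [0.2, -0.3, 0.3]
width: 0.0003
t 5.75 pos [0.5206 0.0416 0.0833] vise [-0.018   0.0003  0.0868] F [ 0.15 -0.3   0.3 ] w 0.0003
shift [-0.011 -0.     0.191] turn [-0.022 -0.001  0.012]
```

```bash
python3 -m inch '[[[0,0,0.04],[0,0,0],-1],[[0,0,0.08],[0,0,0],-1],[[0,0,0.12],[0,0,0],-1],[[0,0,0.16],[0,0,0],-1],[[0,0,0.19],[0,0,0],-1],[[0,0,0.22],[0,0,0],-1],[[0,0,0.25],[0,0,0],-1],[[0,0,0.25],[0,0,0],-1]]'; python3 -c "
from h import *
go(V(-.018,.0,.082))"
```

```text
t: 6.55
eef_pos: [0.5219, 0.0402, 0.0787]
ee_rot: [-0.0, 0.673, 0.74, -0.0]
ft_force: [-0.8, -0.0, -0.1]
width: -0.0001
t 6.55 pos [0.5219 0.0402 0.0787] vise [-0.0168 -0.0012  0.0822] F [-0.76 -0.03 -0.05] w -0.0001
shift [ 0.049 -0.047  0.01 ] turn [-0.    -0.    -0.002]
```

```bash
python3 -m inch '[[[0.02,-0.02,0.02],[0,0,0],-1],[[0.04,-0.04,0.04],[0,0,0],-1],[[0.04,-0.04,0.06],[0,0,0],-1],[[0.04,-0.04,0.08],[0,0,0],-1],[[0.04,-0.04,0.1],[0,0,0],-1],[[0.04,-0.04,0.12],[0,0,0],-1],[[0.04,-0.04,0.12],[0,0,0],-1],[[0.04,-0.04,0.12],[0,0,0],-1]]'; python3 -c "
from h import *
go(V(-.018,.0,.076))"
```

```text
t: 7.35
eef_pos: [0.5209, 0.0412, 0.0765]
ee_rot: [-0.0, 0.673, 0.74, 0.0]
ft_force: [-1.6, -0.6, 5.2]
width: 0.0002
t 7.35 pos [0.5209 0.0412 0.0765] vise [-0.0177 -0.0001  0.08  ] F [-1.65 -0.62  5.17] w 0.0002
shift [ 0.006 -0.011  0.158] turn [ 0.    -0.002 -0.002]
```

```bash
python3 -m inch '[[[0,0,0.02],[0,0,0],-1],[[0,0,0.04],[0,0,0],-1],[[0,0,0.06],[0,0,0],-1],[[0,0,0.08],[0,0,0],-1],[[0,0,0.08],[0,0,0],-1],[[0,0,0.08],[0,0,0],-1],[[0,0,0.08],[0,0,0],-1],[[0,0,0.08],[0,0,0],-1]]'; python3 -c "
from h import *
go(V(-.018,.0,.076))"
```

```text
t: 8.15
eef_pos: [0.5209, 0.0412, 0.0746]
ee_rot: [-0.0, 0.673, 0.74, 0.0]
ft_force: [-2.7, 0.4, 5.5]
width: 0.0
t 8.15 pos [0.5209 0.0412 0.0746] vise [-0.0177 -0.0002  0.0781] F [-2.67  0.39  5.49] w 0.0
shift [ 0.006 -0.012  0.083] turn [ 0.001 -0.002 -0.002]
```

```bash
python3 -m inch '[[[0,0,0.02],[0,0,0],-1],[[0,0,0.04],[0,0,0],-1],[[0,0,0.06],[0,0,0],-1],[[0,0,0.06],[0,0,0],-1],[[0,0,0.06],[0,0,0],-1],[[0,0,0.06],[0,0,0],-1],[[0,0,0.06],[0,0,0],-1],[[0,0,0.06],[0,0,0],-1]]'; python3 -c "
from h import *
go(V(-.018,.0,.076))"
```

```text
t: 8.95
eef_pos: [0.5209, 0.0412, 0.0732]
ee_rot: [-0.0, 0.673, 0.74, 0.0]
ft_force: [-3.6, -0.5, 7.0]
width: 0.0
t 8.95 pos [0.5209 0.0412 0.0732] vise [-0.0177 -0.0002  0.0767] F [-3.58 -0.54  6.97] w 0.0
shift [ 0.006 -0.011  0.028] turn [ 0.    -0.003 -0.003]
```

```bash
python3 -m inch '[[[0,0,0.02],[0,0,0],-1],[[0,0,0.04],[0,0,0],-1],[[0,0,0.06],[0,0,0],-1],[[0,0,0.06],[0,0,0],-1],[[0,0,0.06],[0,0,0],-1],[[0,0,0.06],[0,0,0],-1],[[0,0,0.06],[0,0,0],-1],[[0,0,0.06],[0,0,0],-1]]'; python3 -c "
from h import *
go(V(-.018,.0,.076))"
```

```text
t: 9.75
eef_pos: [0.5203, 0.0411, 0.0721]
ee_rot: [-0.001, 0.673, 0.74, -0.0]
ft_force: [-5.9, -0.7, 11.1]
width: -0.0001
t 9.75 pos [0.5203 0.0411 0.0721] vise [-0.0183 -0.0002  0.0756] F [-5.92 -0.69 11.11] w -0.0001
shift [ 0.006  0.013 -0.016] turn [-0.01  -0.004 -0.003]
```

```bash
python3 -m inch '[[[0,0,-0.2],[0,0,0],-1],[[0,0,-0.5],[0,0,0],-1],[[0,0.5,-0.5],[0,0,0],-1],[[0,1,-0.5],[0,0,0],-1],[[0,1.43,-0.5],[0,0,0],-1],[[0,1.43,-0.4],[0,0,0],-1],[[0,1.43,-0.3],[0,0,0],-1],[[0,1.43,-0.25],[0,0,0],-1]]'; python3 -c "
from h import *
go(V(.018,.0,.076))"
```

```text
t: 10.55
eef_pos: [0.5556, 0.0444, 0.0762]
ee_rot: [-0.001, 0.673, 0.74, -0.001]
ft_force: [-1.1, -0.1, 0.1]
width: -0.0001
t 10.55 pos [0.5556 0.0444 0.0762] vise [ 0.0172 -0.0003  0.0797] F [-1.09 -0.08  0.08] w -0.0001
shift [0.011 0.033 0.147] turn [-0.013  0.001 -0.003]
```

```bash
python3 -m inch '[[[0,0.03,0.02],[0,0,0],-1],[[0,0.03,0.04],[0,0,0],-1],[[0,0.03,0.06],[0,0,0],-1],[[0,0.03,0.08],[0,0,0],-1],[[0,0.03,0.1],[0,0,0],-1],[[0,0.03,0.12],[0,0,0],-1],[[0,0.03,0.12],[0,0,0],-1],[[0,0.03,0.12],[0,0,0],-1]]'; python3 -c "
from h import *
go(V(.018,.0,.076))"
```

```text
t: 11.35
eef_pos: [0.5572, 0.0445, 0.0741]
ee_rot: [0.0, 0.673, 0.74, 0.0]
ft_force: [0.1, 0.1, -0.3]
width: -0.0001
t 11.35 pos [0.5572 0.0445 0.0741] vise [ 0.0187 -0.0002  0.0776] F [ 0.1   0.09 -0.28] w -0.0001
shift [ 0.009 -0.029  0.063] turn [ 0.    -0.    -0.002]
```

```bash
python3 -m inch '[[[0,-0.02,0.02],[0,0,0],-1],[[0,-0.02,0.04],[0,0,0],-1],[[0,-0.02,0.06],[0,0,0],-1],[[0,-0.02,0.08],[0,0,0],-1],[[0,-0.02,0.1],[0,0,0],-1],[[0,-0.02,0.12],[0,0,0],-1],[[0,-0.02,0.12],[0,0,0],-1],[[0,-0.02,0.12],[0,0,0],-1]]'; python3 -c "
from h import *
go(V(.018,.0,.076))"
```

```text
t: 12.15
eef_pos: [0.5567, 0.0445, 0.072]
ee_rot: [-0.0, 0.673, 0.74, 0.0]
ft_force: [-3.6, 0.5, 6.0]
width: -0.0002
t 12.15 pos [0.5567 0.0445 0.072 ] vise [ 0.0183 -0.0002  0.0755] F [-3.59  0.52  5.99] w -0.0002
shift [ 0.008 -0.011 -0.022] turn [ 0.    -0.002 -0.003]
```

```bash
python3 -m inch '[[[0,0,0.02],[0,0,0],-1],[[0,0,0.04],[0,0,0],-1],[[0,0,0.06],[0,0,0],-1],[[0,0,0.06],[0,0,0],-1],[[0,0,0.06],[0,0,0],-1],[[0,0,0.06],[0,0,0],-1],[[0,0,0.06],[0,0,0],-1],[[0,0,0.06],[0,0,0],-1]]'; python3 -c "
from h import *
go(V(.018,.0,.076))"
```

```text
t: 12.95
eef_pos: [0.5567, 0.0445, 0.0719]
ee_rot: [-0.0, 0.673, 0.74, 0.0]
ft_force: [-5.9, -0.5, 14.8]
width: -0.0002
t 12.95 pos [0.5567 0.0445 0.0719] vise [ 0.0183 -0.0002  0.0754] F [-5.93 -0.47 14.85] w -0.0002
shift [ 0.008 -0.012 -0.024] turn [ 0.    -0.006 -0.003]
```

```bash
python3 -m inch '[[[0,0,0.01],[0,0,0],-1],[[0,0,0.02],[0,0,0],-1],[[0,0,0.03],[0,0,0],-1],[[0,0,0.03],[0,0,0],-1],[[0,0,0.03],[0,0,0],-1],[[0,0,0.03],[0,0,0],-1],[[0,0,0.03],[0,0,0],-1],[[0,0,0.03],[0,0,0],-1]]'; python3 -c "
from h import *
go(V(.018,.0,.076))"; python3 -m inch '[[[0,0,-0.1],[0,0,0],-1],[[0,0,-0.3],[0,0,0],-1],[[0,-0.5,-0.3],[0,0,0],-1],[[0,-1,-0.3],[0,0,0],-1],[[0,-1.43,-0.3],[0,0,0],-1],[[0,-1.43,-0.25],[0,0,0],-1],[[0,-1.43,-0.2],[0,0,0],-1],[[0,-1.43,-0.15],[0,0,0],-1]]'; python3 -c "
from h import *
go(V(-.018,.0,.076))"
```

```text
t: 13.75
eef_pos: [0.5568, 0.0446, 0.0718]
ee_rot: [-0.0, 0.673, 0.74, 0.0]
ft_force: [-8.3, -0.3, 19.2]
width: 0.0006
t 13.75 pos [0.5568 0.0446 0.0718] vise [ 0.0183 -0.0002  0.0753] F [-8.33 -0.25 19.19] w 0.0006
shift [ 0.007 -0.013 -0.026] turn [ 0.    -0.007 -0.003]
t: 14.55
eef_pos: [0.5215, 0.0413, 0.0726]
ee_rot: [0.0, 0.673, 0.74, 0.0]
ft_force: [1.3, -0.7, 0.4]
width: -0.0
t 14.55 pos [0.5215 0.0413 0.0726] vise [-0.017  -0.0001  0.0761] F [ 1.31 -0.73  0.35] w -0.0
shift [ 0.004 -0.039  0.004] turn [ 0.006 -0.    -0.001]
```

```bash
python3 -m inch '[[[0,-0.02,0.02],[0,0,0],-1],[[0,-0.04,0.04],[0,0,0],-1],[[0,-0.04,0.06],[0,0,0],-1],[[0,-0.04,0.08],[0,0,0],-1],[[0,-0.04,0.1],[0,0,0],-1],[[0,-0.04,0.1],[0,0,0],-1],[[0,-0.04,0.1],[0,0,0],-1],[[0,-0.04,0.1],[0,0,0],-1]]'; python3 -c "
from h import *
go(V(-.018,.0,.076))"
```

```text
t: 15.35
eef_pos: [0.5212, 0.0411, 0.0719]
ee_rot: [0.001, 0.673, 0.74, 0.001]
ft_force: [-1.7, -0.9, 11.1]
width: -0.0001
t 15.35 pos [0.5212 0.0411 0.0719] vise [-0.0174 -0.0002  0.0754] F [-1.72 -0.88 11.05] w -0.0001
shift [ 0.008 -0.025 -0.024] turn [ 0.015 -0.003 -0.003]
```

Both sides now stop at the same height (0.0754), so I'll press to about 19 N here.

```bash
python3 -m inch '[[[0,0,0.01],[0,0,0],-1],[[0,0,0.02],[0,0,0],-1],[[0,0,0.03],[0,0,0],-1],[[0,0,0.04],[0,0,0],-1],[[0,0,0.05],[0,0,0],-1],[[0,0,0.05],[0,0,0],-1],[[0,0,0.05],[0,0,0],-1],[[0,0,0.05],[0,0,0],-1]]'; python3 -c "
from h import *
go(V(-.018,.0,.076))"
```

```text
t: 16.15
eef_pos: [0.5212, 0.0412, 0.0718]
ee_rot: [0.0, 0.673, 0.74, 0.001]
ft_force: [-5.0, -0.9, 19.8]
width: 0.0
t 16.15 pos [0.5212 0.0412 0.0718] vise [-0.0174 -0.0001  0.0753] F [-5.02 -0.94 19.85] w 0.0
shift [ 0.006 -0.026 -0.026] turn [ 0.014 -0.006 -0.003]
```

```bash
python3 -m inch '[[[0,0,-0.3],[0,0,0],-1],[[0,0,-0.45],[0,0,0],-1],[[0,0.7,-0.45],[0,0,0],-1],[[0,1.4,-0.45],[0,0,0],-1],[[0,1.4,-0.3],[0,0,0],-1],[[0,1.4,-0.2],[0,0,0],-1],[[0,1.4,-0.12],[0,0,0],-1],[[0,1.4,-0.08],[0,0,0],-1]]'; python3 -c "
from h import *
go(V(.018,.0,.076))"
```

```text
t: 16.95
eef_pos: [0.5537, 0.0442, 0.0719]
ee_rot: [-0.001, 0.673, 0.74, -0.001]
ft_force: [-6.3, -0.5, 15.5]
width: 0.0001
t 16.95 pos [0.5537 0.0442 0.0719] vise [ 0.0153 -0.0003  0.0754] F [-6.28 -0.54 15.46] w 0.0001
shift [ 0.012  0.109 -0.025] turn [-0.014 -0.004 -0.004]
```

```bash
python3 -m inch '[[[0,0,-0.2],[0,0,0],-1],[[0,0.1,-0.25],[0,0,0],-1],[[0,0.1,-0.15],[0,0,0],-1],[[0,0.1,-0.1],[0,0,0],-1],[[0,0.1,-0.05],[0,0,0],-1],[[0,0.1,-0.02],[0,0,0],-1],[[0,0.1,0.01],[0,0,0],-1],[[0,0.1,0.01],[0,0,0],-1]]'; python3 -c "
from h import *
go(V(.018,.0,.076))"
```

```text
t: 17.75
eef_pos: [0.557, 0.0446, 0.0719]
ee_rot: [-0.001, 0.673, 0.74, -0.0]
ft_force: [-5.2, -0.9, 11.8]
width: 0.0001
t 17.75 pos [0.557  0.0446 0.0719] vise [ 0.0186 -0.0002  0.0754] F [-5.17 -0.91 11.8 ] w 0.0001
shift [ 0.006 -0.023 -0.023] turn [-0.008 -0.004 -0.002]
```

```bash
python3 -m inch '[[[0,0,0.01],[0,0,0],-1],[[0,0,0.02],[0,0,0],-1],[[0,0,0.03],[0,0,0],-1],[[0,0,0.04],[0,0,0],-1],[[0,0,0.04],[0,0,0],-1],[[0,0,0.04],[0,0,0],-1],[[0,0,0.04],[0,0,0],-1],[[0,0,0.04],[0,0,0],-1]]'; python3 -c "
from h import *
go(V(.018,.0,.076))"; python3 -m inch '[[[0,0,-0.3],[0,0,0],-1],[[0,0,-0.45],[0,0,0],-1],[[0,-0.7,-0.45],[0,0,0],-1],[[0,-1.43,-0.45],[0,0,0],-1],[[0,-1.43,-0.45],[0,0,0],-1],[[0,-1.43,-0.3],[0,0,0],-1],[[0,-1.43,-0.2],[0,0,0],-1],[[0,-1.43,-0.14],[0,0,0],-1]]'; python3 -c "
from h import *
go(V(-.018,.0,.076))"
```

```text
t: 18.55
eef_pos: [0.557, 0.0446, 0.0719]
ee_rot: [-0.001, 0.673, 0.74, -0.0]
ft_force: [-7.5, -0.7, 17.8]
width: 0.0001
t 18.55 pos [0.557  0.0446 0.0719] vise [ 0.0186 -0.0002  0.0754] F [-7.45 -0.67 17.84] w 0.0001
shift [ 0.007 -0.024 -0.025] turn [-0.007 -0.006 -0.003]
t: 19.35
eef_pos: [0.5223, 0.0413, 0.0726]
ee_rot: [0.0, 0.673, 0.74, -0.0]
ft_force: [-0.0, -0.2, -0.5]
width: 0.0001
t 19.35 pos [0.5223 0.0413 0.0726] vise [-0.0163 -0.0002  0.0761] F [-0.03 -0.18 -0.52] w 0.0001
shift [ 0.008 -0.068  0.005] turn [-0.001  0.002 -0.002]
```

Pressing the -x side once more, straight to about 18 N.

```bash
python3 -m inch '[[[0,-0.07,0],[0,0,0],-1],[[0,-0.07,0.03],[0,0,0],-1],[[0,-0.07,0.06],[0,0,0],-1],[[0,-0.07,0.08],[0,0,0],-1],[[0,-0.07,0.1],[0,0,0],-1],[[0,-0.07,0.12],[0,0,0],-1],[[0,-0.07,0.135],[0,0,0],-1],[[0,-0.07,0.135],[0,0,0],-1]]'; python3 -c "
from h import *
go(V(-.018,.0,.076))"
```

```text
t: 20.15
eef_pos: [0.5202, 0.041, 0.0719]
ee_rot: [-0.0, 0.673, 0.74, 0.0]
ft_force: [-6.2, -0.9, 15.1]
width: 0.0002
t 20.15 pos [0.5202 0.041  0.0719] vise [-0.0184 -0.0002  0.0754] F [-6.19 -0.86 15.12] w 0.0002
shift [ 0.009  0.015 -0.025] turn [ 0.    -0.005 -0.003]
```

```bash
python3 -m inch '[[[0,0,0.01],[0,0,0],-1],[[0,0,0.02],[0,0,0],-1],[[0,0,0.025],[0,0,0],-1],[[0,0,0.025],[0,0,0],-1],[[0,0,0.025],[0,0,0],-1],[[0,0,0.025],[0,0,0],-1],[[0,0,0.025],[0,0,0],-1],[[0,0,0.025],[0,0,0],-1]]'; python3 -c "
from h import *
go(V(.018,.0,.076))"; python3 -m inch '[[[0,0,-0.3],[0,0,0],-1],[[0,0,-0.7],[0,0,0],-1],[[0,0,-1.2],[0,0,0],-1],[[0.8,0,-1.4],[0,0,0],-1],[[1.8,0,-1.4],[0,0,0],-1],[[2.8,0,-1.4],[0,0,0],-1],[[3.6,0,-1.4],[0,0,0],-1],[[3.7,0,-1],[0,0,0],-1]]'; python3 -c "
from h import *
snap('scene','s5');snap('top','t5')
go(V(-.018,.088,.041))
for n,f in (('scene','s5'),('top','t5')):
  a=cv2.imread('pics/'+f+'.png')[175:275,270:380];cv2.imwrite('pics/'+f+'z.png',cv2.resize(a,None,fx=6,fy=6,interpolation=cv2.INTER_CUBIC))"
```

```text
t: 20.95
eef_pos: [0.5202, 0.041, 0.0718]
ee_rot: [-0.0, 0.673, 0.74, 0.0]
ft_force: [-8.5, -1.3, 19.5]
width: -0.0001
t 20.95 pos [0.5202 0.041  0.0718] vise [-0.0184 -0.0002  0.0753] F [-8.5  -1.34 19.45] w -0.0001
shift [ 0.01   1.455 -0.027] turn [ 0.    -0.007 -0.004]
t: 21.75
eef_pos: [0.5123, 0.1368, 0.0956]
ee_rot: [0.0, 0.671, 0.741, 0.002]
ft_force: [0.3, -0.1, 0.1]
width: -0.0001
t 21.85 pos [0.5104 0.1328 0.0928] vise [-0.0195  0.092   0.0963] F [-0.85 -0.21 -0.02] w 0.0001
shift [-0.158  0.063  2.214] turn [-0.015  0.008  0.006]
```

View pics/s5z.png

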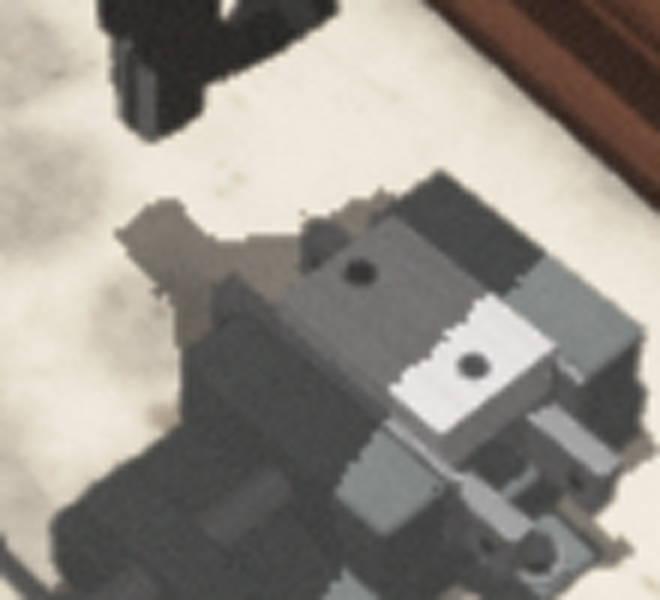

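The block sits visibly lower and both parallels' ends are still level. Next I lower the fingers beside the -x bar's end.

```bash
python3 -m inch '[[[0,0.03,0.5],[0,0,0],-1],[[0,0.06,1.1],[0,0,0],-1],[[0,0.06,1.7],[0,0,0],-1],[[0,0.06,2.2],[0,0,0],-1],[[0,0.06,2.2],[0,0,0],-1],[[-0.1,0.06,2.2],[0,0,0],-1],[[-0.2,0.06,2.2],[0,0,0],-1],[[-0.2,0.06,2.2],[0,0,0],-1]]'; python3 -c "
from h import *
go(V(-.018,.08,.041))"
```

```text
t: 22.65
eef_pos: [0.5141, 0.1277, 0.0399]
ee_rot: [0.0, 0.673, 0.739, 0.001]
ft_force: [-0.1, 0.7, -0.5]
width: -0.0002
t 22.65 pos [0.5141 0.1277 0.0399] vise [-0.0163  0.0867  0.0434] F [-0.1   0.74 -0.49] w -0.0002
shift [-0.266 -0.069  0.095] turn [ 0.011 -0.001 -0.008]
```

```bash
python3 -m inch '[[[-0.05,-0.03,0.04],[0,0,0],-1],[[-0.1,-0.07,0.08],[0,0,0],-1],[[-0.15,-0.07,0.08],[0,0,0],-1],[[-0.2,-0.07,0.08],[0,0,0],-1],[[-0.23,-0.07,0.08],[0,0,0],-1],[[-0.26,-0.07,0.08],[0,0,0],-1],[[-0.28,-0.07,0.08],[0,0,0],-1],[[-0.28,-0.07,0.08],[0,0,0],-1]]'; python3 -c "
from h import *
go(V(-.018,.078,.041))"
```

```text
t: 23.45
eef_pos: [0.5122, 0.1211, 0.0371]
ee_rot: [0.0, 0.673, 0.74, 0.0]
ft_force: [-0.7, 0.3, 0.0]
width: 0.0003
t 23.45 pos [0.5122 0.1211 0.0371] vise [-0.0187  0.0803  0.0406] F [-0.66  0.27  0.04] w 0.0003
shift [-0.09   0.029 -0.017] turn [ 0.    -0.    -0.003]
```

```bash
python3 -m inch '[[[-0.02,0.02,0],[0,0,0],-1],[[-0.04,0.02,0],[0,0,0],-1],[[-0.055,0.02,0],[0,0,0],-1],[[-0.07,0.02,0],[0,0,0],-1],[[-0.08,0.02,0],[0,0,0],-1],[[-0.08,0.02,0],[0,0,0],-1],[[-0.08,0.02,0],[0,0,0],-1],[[-0.08,0.02,0],[0,0,0],-1]]'; python3 -c "
from h import *
go(V(-.018,.078,.041))"
```

```text
t: 24.25
eef_pos: [0.5129, 0.1193, 0.0371]
ee_rot: [0.0, 0.673, 0.74, 0.0]
ft_force: [0.8, -0.3, -0.9]
width: 0.0002
t 24.25 pos [0.5129 0.1193 0.0371] vise [-0.0182  0.0784  0.0406] F [ 0.82 -0.31 -0.93] w 0.0002
shift [-0.014  0.009 -0.016] turn [ 0.001 -0.    -0.002]
```

```bash
python3 -m inch '[[[-0.01,0,0],[0,0,0],-1],[[-0.02,0,0],[0,0,0],-1],[[-0.03,0,0],[0,0,0],-1],[[-0.03,0,0],[0,0,0],-1],[[-0.03,0,0],[0,0,0],-1],[[-0.03,0,0],[0,0,0],-1],[[-0.03,0,0],[0,0,0],-1],[[-0.03,0,0],[0,0,0],-1]]'; python3 -c "
from h import *
go(V(-.018,.078,.041))"
```

```text
t: 25.05
eef_pos: [0.513, 0.1185, 0.0371]
ee_rot: [-0.0, 0.673, 0.74, 0.0]
ft_force: [0.2, 0.1, 0.1]
width: -0.0003
t 25.05 pos [0.513  0.1185 0.0371] vise [-0.0182  0.0776  0.0406] F [0.22 0.09 0.09] w -0.0003
shift [ 0.016  0.009 -0.017] turn [ 0.    -0.001 -0.002]
```

```bash
python3 -m inch '[[[-0.01,0,0],[0,0,0],-1],[[-0.02,0,0],[0,0,0],-1],[[-0.03,0,0],[0,0,0],-1],[[-0.03,0,0],[0,0,0],-1],[[-0.03,0,0],[0,0,0],-1],[[-0.03,0,0],[0,0,0],-1],[[-0.03,0,0],[0,0,0],-1],[[-0.03,0,0],[0,0,0],-1]]'; python3 -c "
from h import *
go(V(-.018,.078,.041))"
```

```text
t: 25.85
eef_pos: [0.5131, 0.1176, 0.0371]
ee_rot: [0.0, 0.673, 0.74, 0.0]
ft_force: [-0.4, 0.6, -0.3]
width: 0.0001
t 25.85 pos [0.5131 0.1176 0.0371] vise [-0.0182  0.0767  0.0406] F [-0.43  0.63 -0.29] w 0.0001
shift [ 0.051  0.009 -0.017] turn [ 0.001  0.    -0.003]
```

```bash
python3 -m inch '[[[-0.01,0,0],[0,0,0],-1],[[-0.02,0,0],[0,0,0],-1],[[-0.03,0,0],[0,0,0],-1],[[-0.03,0,0],[0,0,0],-1],[[-0.03,0,0],[0,0,0],-1],[[-0.03,0,0],[0,0,0],-1],[[-0.03,0,0],[0,0,0],-1],[[-0.03,0,0],[0,0,0],-1]]'; python3 -c "
from h import *
go(V(-.018,.078,.041))
snap('scene','s6');snap('top','t6')
for n,f in (('scene','s6'),('top','t6')):
  a=cv2.imread('pics/'+f+'.png')[175:275,270:380];cv2.imwrite('pics/'+f+'z.png',cv2.resize(a,None,fx=6,fy=6,interpolation=cv2.INTER_CUBIC))"
```

```text
t: 26.65
eef_pos: [0.5131, 0.117, 0.0371]
ee_rot: [0.0, 0.673, 0.74, 0.0]
ft_force: [-0.4, 0.3, -1.5]
width: 0.0
t 26.65 pos [0.5131 0.117  0.0371] vise [-0.0182  0.0761  0.0406] F [-0.41  0.29 -1.54] w 0.0
shift [ 0.078  0.01  -0.016] turn [ 0.    -0.    -0.002]
```

View pics/s6z.png

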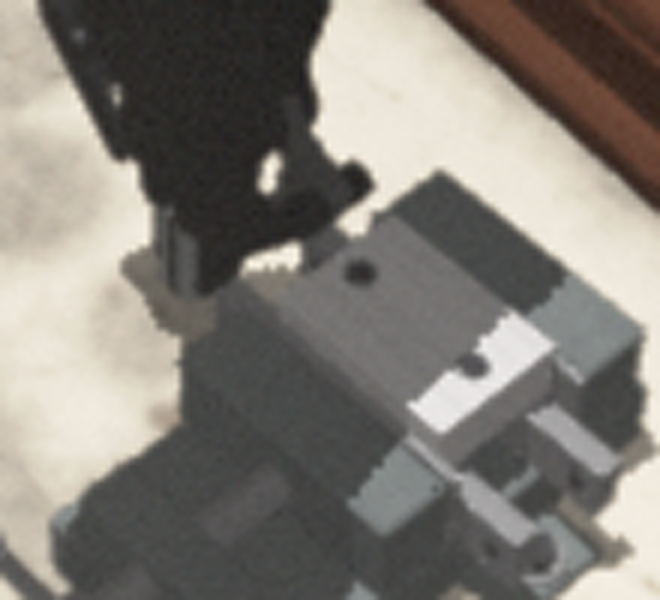

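```bash
python3 -m inch '[[[-0.01,0,0],[0,0,0],-1],[[-0.02,0,0],[0,0,0],-1],[[-0.03,0,0],[0,0,0],-1],[[-0.035,0,0],[0,0,0],-1],[[-0.035,0,0],[0,0,0],-1],[[-0.035,0,0],[0,0,0],-1],[[-0.035,0,0],[0,0,0],-1],[[-0.035,0,0],[0,0,0],-1]]'; python3 -c "
from h import *
go(V(-.018,.078,.041))"
```

```text
t: 27.55
eef_pos: [0.5132, 0.1161, 0.0371]
ee_rot: [0.0, 0.673, 0.74, 0.0]
ft_force: [0.2, 0.4, -0.1]
width: -0.0002
t 27.55 pos [0.5132 0.1161 0.0371] vise [-0.0182  0.0751  0.0406] F [ 0.23  0.44 -0.1 ] w -0.0002
shift [ 0.114  0.009 -0.016] turn [ 0.001 -0.    -0.002]
```

```bash
python3 -m inch '[[[-0.01,0,0],[0,0,0],-1],[[-0.02,0,0],[0,0,0],-1],[[-0.03,0,0],[0,0,0],-1],[[-0.035,0,0],[0,0,0],-1],[[-0.035,0,0],[0,0,0],-1],[[-0.035,0,0],[0,0,0],-1],[[-0.035,0,0],[0,0,0],-1],[[-0.035,0,0],[0,0,0],-1]]'; python3 -c "
from h import *
go(V(-.018,.078,.041))
snap('scene','s7')
a=cv2.imread('pics/s7.png')[210:240,285:325];b=cv2.imread('pics/s5.png')[210:240,285:325];c=cv2.imread('pics/s7.png')[245:275,335:375];d=cv2.imread('pics/s5.png')[245:275,335:375]
m=np.vstack([np.hstack([a,b]),np.hstack([c,d])]).astype(float)*1.3
cv2.imwrite('pics/s7z.png',cv2.resize(m.clip(0,255).astype(np.uint8),None,fx=9,fy=9,interpolation=cv2.INTER_CUBIC))"
```

```text
t: 28.35
eef_pos: [0.5133, 0.1152, 0.0371]
ee_rot: [0.0, 0.673, 0.74, 0.0]
ft_force: [-1.0, 0.5, -0.7]
width: 0.0
t 28.35 pos [0.5133 0.1152 0.0371] vise [-0.0182  0.0743  0.0406] F [-0.97  0.51 -0.72] w 0.0
shift [ 0.148  0.009 -0.015] turn [ 0.001 -0.    -0.002]
```

View pics/s7z.png

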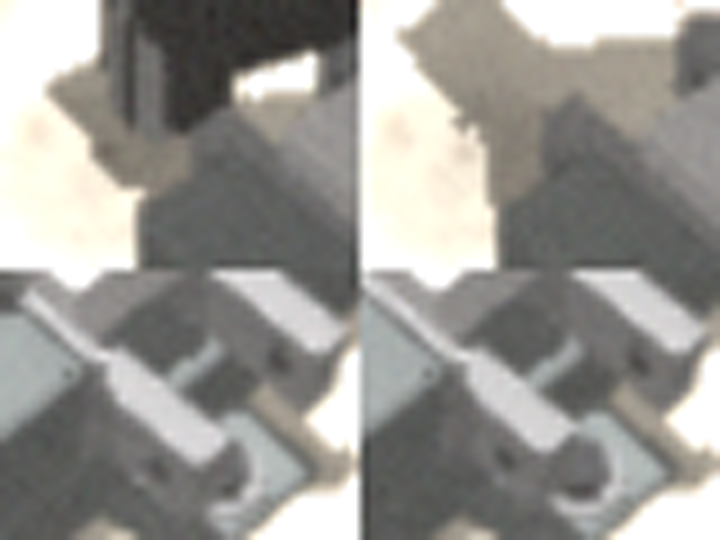

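Run:
```python
import cv2,numpy as np
L=[]
for n in ['s4','s5','s6','s7']:
    a=cv2.imread(f'pics/{n}.png'); L.append(a[243:273,338:378])
m=np.hstack(L).astype(float)*1.3
cv2.imwrite('pics/cmp.png',cv2.resize(m.clip(0,255).astype(np.uint8),None,fx=5,fy=5,interpolation=cv2.INTER_NEAREST))
L=[]
for n in ['t4','t5','t6']:
    a=cv2.imread(f'pics/{n}.png'); L.append(a[182:222,335:360])
cv2.imwrite('pics/cmpt.png',cv2.resize(np.hstack(L),None,fx=10,fy=10,interpolation=cv2.INTER_NEAREST))
```

```text
(no output)
```

View pics/cmp.png

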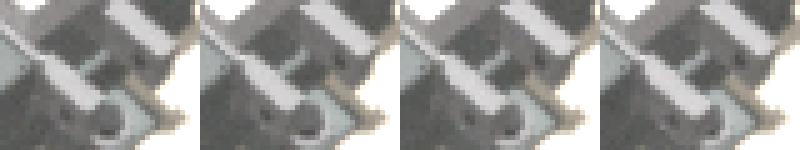

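View pics/cmpt.png

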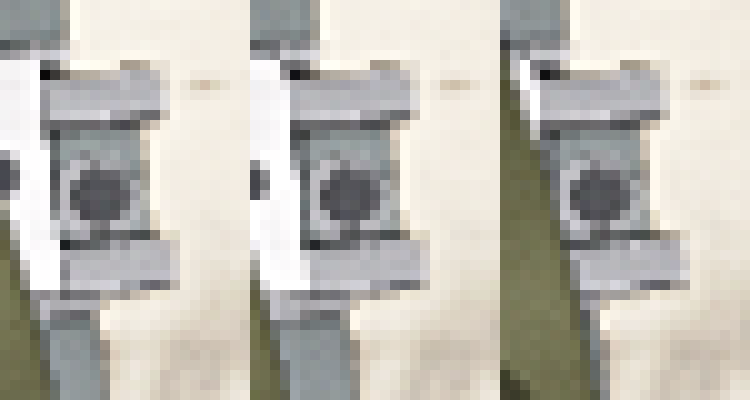

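The scene comparison shows the -x parallel slid about 4 mm during the nudge approach (far end from px 100 to 110), so it isn't nipped. It is still home, within tolerance. The presses carried about 8 N sideways, which rocks the block off that side. I'll re-press with the sideways force trimmed out.

```bash
python3 -m inch '[[[0.2,0,0],[0,0,0],-1],[[0.5,0,0],[0,0,0],-1],[[0.5,0,-0.8],[0,0,0],-1],[[0.5,0,-1.8],[0,0,0],-1],[[0.3,0,-2.2],[0,0,0],-1],[[-0.7,0,-2.2],[0,0,0],-1],[[-1.9,0,-2.2],[0,0,0],-1],[[-2.8,0,-2],[0,0,0],-1]]'; python3 -c "
from h import *
go(V(-.018,.0,.0775))"
```

```text
t: 29.2
eef_pos: [0.5204, 0.0437, 0.0875]
ee_rot: [0.001, 0.673, 0.74, 0.0]
ft_force: [-0.3, -0.0, -0.3]
width: 0.0001
t 29.2 pos [0.5204 0.0437 0.0875] vise [-0.0179  0.0024  0.091 ] F [-0.27 -0.   -0.27] w 0.0001
shift [-0.097 -0.004  0.539] turn [ 0.011  0.004 -0.007]
```

```bash
python3 -m inch '[[[-0.05,0,0.25],[0,0,0],-1],[[-0.1,0,0.45],[0,0,0],-1],[[-0.1,0,0.55],[0,0,0],-1],[[-0.1,0,0.6],[0,0,0],-1],[[-0.1,-0.02,0.63],[0,0,0],-1],[[-0.1,-0.04,0.66],[0,0,0],-1],[[-0.1,-0.05,0.68],[0,0,0],-1],[[-0.1,-0.05,0.68],[0,0,0],-1]]'; python3 -c "
from h import *
go(V(-.018,.0,.0775));print(arm.sense()['ft_torque'])"
```

```text
t: 30.0
eef_pos: [0.5195, 0.0443, 0.0719]
ee_rot: [0.0, 0.672, 0.74, 0.001]
ft_force: [-4.3, -0.4, 10.3]
width: -0.0002
t 30.0 pos [0.5195 0.0443 0.0719] vise [-0.0187  0.0031  0.0754] F [-4.29 -0.44 10.3 ] w -0.0002
shift [-0.124  0.03  -0.084] turn [ 0.01  -0.006  0.011]
[-0.1044856   0.80940076 -0.00876694]
```

```bash
python3 -m inch '[[[0,-0.02,0],[0,0,0],-1],[[0,-0.04,0],[0,0,0],-1],[[0,-0.06,0.01],[0,0,0],-1],[[0,-0.06,0.02],[0,0,0],-1],[[0,-0.06,0.02],[0,0,0],-1],[[0,-0.06,0.02],[0,0,0],-1],[[0,-0.06,0.02],[0,0,0],-1],[[0,-0.06,0.02],[0,0,0],-1]]'; python3 -c "
from h import *
go(V(-.018,.0,.0775));print(arm.sense()['ft_torque'])"
```

```text
t: 30.8
eef_pos: [0.5195, 0.0443, 0.0719]
ee_rot: [0.001, 0.672, 0.74, 0.002]
ft_force: [-0.8, 0.3, 10.4]
width: 0.0002
t 30.8 pos [0.5195 0.0443 0.0719] vise [-0.0188  0.0031  0.0754] F [-0.84  0.27 10.42] w 0.0002
shift [-0.124  0.032 -0.085] turn [ 0.032 -0.006  0.012]
[-0.07979147  0.19707917  0.02065538]
```

```bash
python3 -m inch '[[[0,-0.01,0.01],[0,0,0],-1],[[0,-0.02,0.02],[0,0,0],-1],[[0,-0.04,0.04],[0,0,0],-1],[[0,-0.06,0.055],[0,0,0],-1],[[0,-0.06,0.055],[0,0,0],-1],[[0,-0.06,0.055],[0,0,0],-1],[[0,-0.06,0.055],[0,0,0],-1],[[0,-0.06,0.055],[0,0,0],-1]]'; python3 -c "
from h import *
go(V(-.018,.0,.0775));print(arm.sense()['ft_torque'])"
```

```text
t: 31.6
eef_pos: [0.5195, 0.0444, 0.0718]
ee_rot: [0.002, 0.672, 0.74, 0.003]
ft_force: [-0.3, -0.4, 15.8]
width: 0.0001
t 31.6 pos [0.5195 0.0444 0.0718] vise [-0.0188  0.0032  0.0753] F [-0.3  -0.43 15.78] w 0.0001
shift [-0.126  0.033 -0.088] turn [ 0.055 -0.008  0.012]
[-0.10060148  0.15605933 -0.03273129]
```

```bash
python3 -m inch '[[[0,-0.01,0.01],[0,0,0],-1],[[0,-0.02,0.02],[0,0,0],-1],[[0,-0.035,0.04],[0,0,0],-1],[[0,-0.035,0.04],[0,0,0],-1],[[0,-0.035,0.04],[0,0,0],-1],[[0,-0.035,0.04],[0,0,0],-1],[[0,-0.035,0.04],[0,0,0],-1],[[0,-0.035,0.04],[0,0,0],-1]]'; python3 -c "
from h import *
go(V(-.018,.0,.0775))"
python3 -m inch '[[[0,0.05,-0.05],[0,0,0],-1],[[0,0.1,-0.1],[0,0,0],-1],[[0,0.16,-0.17],[0,0,0],-1],[[0,0.2,-0.35],[0,0,0],-1],[[0,0.9,-0.45],[0,0,0],-1],[[0,1.55,-0.45],[0,0,0],-1],[[0,1.6,-0.3],[0,0,0],-1],[[0,1.6,-0.25],[0,0,0],-1]]'; python3 -c "
from h import *
go(V(.018,.0,.0755))"
```

```text
t: 32.4
eef_pos: [0.5195, 0.0443, 0.0718]
ee_rot: [0.003, 0.672, 0.74, 0.004]
ft_force: [-1.5, -0.8, 19.4]
width: 0.0002
t 32.4 pos [0.5195 0.0443 0.0718] vise [-0.0188  0.0031  0.0753] F [-1.45 -0.84 19.45] w 0.0002
shift [-0.124  0.034 -0.089] turn [ 0.068 -0.009  0.011]
t: 33.2
eef_pos: [0.554, 0.0465, 0.0725]
ee_rot: [-0.001, 0.673, 0.74, -0.001]
ft_force: [-0.1, 0.1, 0.6]
width: -0.0
t 33.2 pos [0.554  0.0465 0.0725] vise [0.0158 0.002  0.076 ] F [-0.15  0.13  0.57] w -0.0
shift [-0.081  0.088  0.02 ] turn [-0.014  0.002  0.001]
```

```bash
python3 -m inch '[[[-0.03,0.08,-0.04],[0,0,0],-1],[[-0.06,0.09,-0.02],[0,0,0],-1],[[-0.06,0.08,0.02],[0,0,0],-1],[[-0.06,0.05,0.05],[0,0,0],-1],[[-0.06,0.02,0.08],[0,0,0],-1],[[-0.06,-0.01,0.11],[0,0,0],-1],[[-0.06,-0.01,0.11],[0,0,0],-1],[[-0.06,-0.01,0.11],[0,0,0],-1]]'; python3 -c "
from h import *
go(V(.018,.0,.0755))"
```

```text
t: 34.0
eef_pos: [0.5558, 0.0449, 0.0719]
ee_rot: [0.001, 0.673, 0.74, 0.001]
ft_force: [-0.1, 0.4, 4.6]
width: 0.0
t 34.0 pos [0.5558 0.0449 0.0719] vise [0.0174 0.0003 0.0754] F [-0.13  0.36  4.59] w 0.0
shift [-0.012  0.025 -0.003] turn [ 0.018 -0.002 -0.002]
```

```bash
python3 -m inch '[[[0,-0.02,0.02],[0,0,0],-1],[[0,-0.04,0.04],[0,0,0],-1],[[0,-0.06,0.06],[0,0,0],-1],[[0,-0.08,0.08],[0,0,0],-1],[[0,-0.1,0.1],[0,0,0],-1],[[0,-0.1,0.1],[0,0,0],-1],[[0,-0.1,0.1],[0,0,0],-1],[[0,-0.1,0.1],[0,0,0],-1]]'; python3 -c "
from h import *
go(V(.018,.0,.0755))"
```

```text
t: 34.8
eef_pos: [0.5558, 0.0449, 0.0719]
ee_rot: [0.002, 0.673, 0.74, 0.003]
ft_force: [0.4, -0.2, 14.2]
width: 0.0001
t 34.8 pos [0.5558 0.0449 0.0719] vise [0.0174 0.0003 0.0754] F [ 0.38 -0.16 14.19] w 0.0001
shift [-0.012  0.025 -0.005] turn [ 0.056 -0.005 -0.003]
```

```bash
python3 -m inch '[[[0,-0.02,0.02],[0,0,0],-1],[[0,-0.04,0.045],[0,0,0],-1],[[0,-0.04,0.045],[0,0,0],-1],[[0,-0.04,0.045],[0,0,0],-1],[[0,-0.04,0.045],[0,0,0],-1],[[0,-0.04,0.045],[0,0,0],-1],[[0,-0.04,0.045],[0,0,0],-1],[[0,-0.04,0.045],[0,0,0],-1]]'; python3 -c "
from h import *
go(V(.018,.0,.0755))"
python3 -m inch '[[[0,0.05,-0.05],[0,0,0],-1],[[0,0.1,-0.1],[0,0,0],-1],[[0,0.16,-0.17],[0,0,0],-1],[[0,0.18,-0.35],[0,0,0],-1],[[0,-0.5,-0.45],[0,0,0],-1],[[0,-1.25,-0.45],[0,0,0],-1],[[0,-1.25,-0.35],[0,0,0],-1],[[0,-1.25,-0.25],[0,0,0],-1]]'; python3 -c "
from h import *
go(V(-.018,.0,.0755))"
```

```text
t: 35.6
eef_pos: [0.5558, 0.0449, 0.0719]
ee_rot: [0.003, 0.673, 0.74, 0.004]
ft_force: [0.1, -1.5, 17.5]
width: 0.0001
t 35.6 pos [0.5558 0.0449 0.0719] vise [0.0174 0.0003 0.0754] F [ 0.15 -1.5  17.46] w 0.0001
shift [-0.011  0.025 -0.005] turn [ 0.072 -0.006 -0.003]
t: 36.4
eef_pos: [0.5203, 0.0417, 0.0732]
ee_rot: [0.0, 0.673, 0.74, 0.0]
ft_force: [0.3, -0.0, 0.8]
width: -0.0005
t 36.4 pos [0.5203 0.0417 0.0732] vise [-0.0183  0.0004  0.0767] F [ 0.32 -0.01  0.76] w -0.0005
shift [-0.017  0.01   0.049] turn [ 0.004 -0.002 -0.001]
```

```bash
python3 -m inch '[[[-0.01,0.01,0.04],[0,0,0],-1],[[-0.01,-0.01,0.08],[0,0,0],-1],[[-0.01,-0.04,0.11],[0,0,0],-1],[[-0.01,-0.07,0.14],[0,0,0],-1],[[-0.01,-0.11,0.18],[0,0,0],-1],[[-0.01,-0.15,0.22],[0,0,0],-1],[[-0.01,-0.17,0.24],[0,0,0],-1],[[-0.01,-0.17,0.24],[0,0,0],-1]]'; python3 -c "
from h import *
go(V(-.018,.0,.0755))"
```

```text
t: 37.2
eef_pos: [0.5209, 0.0415, 0.0718]
ee_rot: [0.003, 0.673, 0.74, 0.004]
ft_force: [-0.9, -0.3, 19.7]
width: -0.0002
t 37.2 pos [0.5209 0.0415 0.0718] vise [-0.0177  0.0002  0.0753] F [-0.9  -0.26 19.74] w -0.0002
shift [-0.007 -0.013 -0.008] turn [ 0.067 -0.006 -0.003]
```

```bash
python3 -m inch '[[[0,0.05,-0.05],[0,0,0],-1],[[0,0.1,-0.1],[0,0,0],-1],[[0,0.18,-0.2],[0,0,0],-1],[[0,0.2,-0.7],[0,0,0],-1],[[0.8,0.2,-1],[0,0,0],-1],[[2,0.2,-1],[0,0,0],-1],[[3,0.2,-1],[0,0,0],-1],[[3.5,0.2,-1],[0,0,0],-1]]';python3 -m inch '[[[0.1,0,0.4],[0,0,0],-1],[[0.1,0,1],[0,0,0],-1],[[0.1,0,1.6],[0,0,0],-1],[[0.1,0,2.15],[0,0,0],-1],[[0.1,0,2.15],[0,0,0],-1],[[0,0,2.15],[0,0,0],-1],[[-0.1,0,2.15],[0,0,0],-1],[[-0.1,0,2.15],[0,0,0],-1]]'; python3 -c "
from h import *
go(V(-.018,.076,.041))"
```

```text
t: 38.0
eef_pos: [0.5124, 0.1311, 0.0927]
ee_rot: [-0.0, 0.672, 0.741, 0.0]
ft_force: [0.1, 0.4, -1.0]
width: -0.0003
t: 38.8
eef_pos: [0.5137, 0.1254, 0.0394]
ee_rot: [0.0, 0.673, 0.739, 0.001]
ft_force: [0.6, 0.0, -0.2]
width: -0.0
t 38.8 pos [0.5137 0.1254 0.0394] vise [-0.0169  0.0844  0.0429] F [ 0.6   0.04 -0.23] w -0.0
shift [-0.335 -0.044  0.075] turn [ 0.011 -0.001 -0.009]
```

```bash
python3 -m inch '[[[-0.08,-0.04,0.04],[0,0,0],-1],[[-0.16,-0.04,0.07],[0,0,0],-1],[[-0.22,-0.04,0.07],[0,0,0],-1],[[-0.27,-0.04,0.07],[0,0,0],-1],[[-0.3,-0.04,0.07],[0,0,0],-1],[[-0.33,-0.04,0.07],[0,0,0],-1],[[-0.34,-0.04,0.07],[0,0,0],-1],[[-0.34,-0.04,0.07],[0,0,0],-1]]'; python3 -c "
from h import *
go(V(-.018,.0743,.041));snap('scene','s8')"
```

```text
t: 39.6
eef_pos: [0.5127, 0.1175, 0.0368]
ee_rot: [0.0, 0.673, 0.74, 0.0]
ft_force: [-0.1, -0.4, -0.3]
width: 0.0002
t 39.6 pos [0.5127 0.1175 0.0368] vise [-0.0186  0.0766  0.0403] F [-0.06 -0.37 -0.31] w 0.0002
shift [-0.091  0.024 -0.026] turn [ 0.001 -0.001 -0.002]
```

```bash
python3 -m inch '[[[-0.03,0.02,0],[0,0,0],-1],[[-0.06,0.02,0],[0,0,0],-1],[[-0.08,0.02,0],[0,0,0],-1],[[-0.1,0.02,0],[0,0,0],-1],[[-0.11,0.02,0],[0,0,0],-1],[[-0.11,0.02,0],[0,0,0],-1],[[-0.11,0.02,0],[0,0,0],-1],[[-0.11,0.02,0],[0,0,0],-1]]'; python3 -c "
from h import *
go(V(-.018,.0743,.041))"
```

```text
t: 40.45
eef_pos: [0.5135, 0.1152, 0.0369]
ee_rot: [-0.0, 0.673, 0.74, 0.0]
ft_force: [-0.3, 2.4, -1.1]
width: -0.0002
t 40.45 pos [0.5135 0.1152 0.0369] vise [-0.0181  0.0743  0.0404] F [-0.29  2.38 -1.13] w -0.0002
shift [ 0.001  0.003 -0.026] turn [ 0.001 -0.003  0.001]
```

```bash
python3 -m inch '[[[-0.006,0,0],[0,0,0],-1],[[-0.012,0,0],[0,0,0],-1],[[-0.012,0,0],[0,0,0],-1],[[-0.012,0,0],[0,0,0],-1],[[-0.012,0,0],[0,0,0],-1],[[-0.012,0,0],[0,0,0],-1],[[-0.012,0,0],[0,0,0],-1],[[-0.012,0,0],[0,0,0],-1]]'; python3 -c "
from h import *
go(V(-.018,.0743,.041))"
```

```text
t: 41.25
eef_pos: [0.5135, 0.1145, 0.0368]
ee_rot: [-0.0, 0.673, 0.74, 0.0]
ft_force: [-0.1, 3.4, -1.5]
width: 0.0001
t 41.25 pos [0.5135 0.1145 0.0368] vise [-0.0181  0.0735  0.0403] F [-0.13  3.43 -1.49] w 0.0001
shift [ 0.031  0.006 -0.027] turn [ 0.    -0.    -0.002]
```

```bash
python3 -m inch '[[[0,0,0],[0,0,0],-1],[[0,0,0],[0,0,0],-1],[[0,0,0],[0,0,0],-1],[[0,0,0],[0,0,0],-1],[[0,0,0],[0,0,0],-1],[[0,0,0],[0,0,0],-1],[[0,0,0],[0,0,0],-1],[[0,0,0],[0,0,0],-1]]'; python3 -c "
from h import *
go(V(-.018,.0743,.041));snap('scene','s9')
L=[cv2.imread(f'pics/{n}.png')[243:273,338:378] for n in ['s5','s7','s8','s9']]
m=np.vstack([np.hstack(L[:2]),np.hstack(L[2:])]).astype(float)*1.3
cv2.imwrite('pics/cmp9.png',cv2.resize(m.clip(0,255).astype(np.uint8),None,fx=9,fy=9,interpolation=cv2.INTER_NEAREST))
"
```

```text
t: 42.05
eef_pos: [0.5135, 0.1145, 0.0369]
ee_rot: [0.0, 0.673, 0.74, 0.0]
ft_force: [-0.1, 3.2, 0.8]
width: 0.0003
t 42.05 pos [0.5135 0.1145 0.0369] vise [-0.0181  0.0735  0.0404] F [-0.07  3.17  0.79] w 0.0003
shift [ 0.031  0.004 -0.026] turn [ 0.001 -0.    -0.002]
```

View pics/cmp9.png

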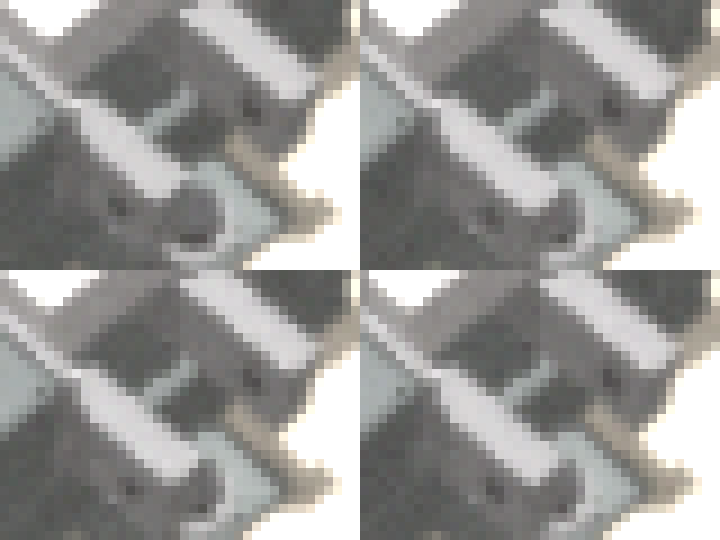

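The -x parallel held 3.2–3.4 N for over 0.8 s; s8 and s9 match pixel for pixel. I'll check the other bar the same way: back off, then slide across to the +x end.

```bash
python3 -m inch '[[[0.2,0,0],[0,0,0],-1],[[0.5,0,0],[0,0,0],-1],[[0.55,0.6,0],[0,0,0],-1],[[0.55,1.2,0],[0,0,0],-1],[[0.55,1.45,0],[0,0,0],-1],[[0.45,1.45,0],[0,0,0],-1],[[0.35,1.45,0],[0,0,0],-1],[[0.28,1.45,0],[0,0,0],-1]]'; python3 -c "
from h import *
go(V(.018,.0763,.041))"
```

```text
t: 42.9
eef_pos: [0.5482, 0.1243, 0.0367]
ee_rot: [-0.0, 0.673, 0.74, -0.0]
ft_force: [-0.5, 0.6, 0.3]
width: 0.0
t 42.9 pos [0.5482 0.1243 0.0367] vise [0.0174 0.08   0.0402] F [-0.54  0.56  0.31] w 0.0
shift [-0.147  0.025 -0.033] turn [-0.006  0.002 -0.005]
```

```bash
python3 -m inch '[[[-0.02,0.02,0],[0,0,0],-1],[[-0.04,0.02,0],[0,0,0],-1],[[-0.06,0.02,0],[0,0,0],-1],[[-0.08,0.02,0],[0,0,0],-1],[[-0.1,0.02,0],[0,0,0],-1],[[-0.1,0.02,0],[0,0,0],-1],[[-0.1,0.02,0],[0,0,0],-1],[[-0.1,0.02,0],[0,0,0],-1]]'; python3 -c "
from h import *
go(V(.018,.0763,.041))"
```

```text
t: 43.7
eef_pos: [0.5496, 0.1225, 0.0368]
ee_rot: [-0.0, 0.673, 0.74, 0.0]
ft_force: [1.2, -0.4, -0.3]
width: -0.0
t 43.7 pos [0.5496 0.1225 0.0368] vise [0.0186 0.0781 0.0403] F [ 1.22 -0.42 -0.29] w -0.0
shift [-0.071 -0.025 -0.027] turn [ 0.    -0.001 -0.001]
```

```bash
python3 -m inch '[[[-0.02,0,0],[0,0,0],-1],[[-0.04,0,0],[0,0,0],-1],[[-0.06,0,0],[0,0,0],-1],[[-0.06,0,0],[0,0,0],-1],[[-0.06,0,0],[0,0,0],-1],[[-0.06,0,0],[0,0,0],-1],[[-0.06,0,0],[0,0,0],-1],[[-0.06,0,0],[0,0,0],-1]]'; python3 -c "
from h import *
go(V(.018,.0763,.041))"
```

```text
t: 44.5
eef_pos: [0.5498, 0.121, 0.0368]
ee_rot: [-0.0, 0.673, 0.74, 0.0]
ft_force: [0.0, -0.1, 0.2]
width: -0.0
t 44.5 pos [0.5498 0.121  0.0368] vise [0.0186 0.0766 0.0403] F [ 0.   -0.11  0.22] w -0.0
shift [-0.011 -0.025 -0.027] turn [ 0.    -0.001 -0.002]
```

```bash
python3 -m inch '[[[-0.02,0,0],[0,0,0],-1],[[-0.04,0,0],[0,0,0],-1],[[-0.06,0,0],[0,0,0],-1],[[-0.06,0,0],[0,0,0],-1],[[-0.06,0,0],[0,0,0],-1],[[-0.06,0,0],[0,0,0],-1],[[-0.06,0,0],[0,0,0],-1],[[-0.06,0,0],[0,0,0],-1]]'; python3 -c "
from h import *
go(V(.018,.0763,.041))"
```

```text
t: 45.3
eef_pos: [0.55, 0.1195, 0.0369]
ee_rot: [0.0, 0.673, 0.74, 0.0]
ft_force: [-0.6, 3.1, -0.9]
width: 0.0006
t 45.3 pos [0.55   0.1195 0.0369] vise [0.0187 0.075  0.0404] F [-0.6   3.15 -0.95] w 0.0006
shift [ 0.051 -0.026 -0.026] turn [ 0.001 -0.001 -0.002]
```

```bash
python3 -m inch '[[[0,0,0],[0,0,0],-1],[[0.2,0,0],[0,0,0],-1],[[0.6,0,0],[0,0,0],-1],[[1.2,0,-0.6],[0,0,0],-1],[[2,-0.5,-1.8],[0,0,0],-1],[[3.2,-1,-3],[0,0,0],-1],[[4.6,-2,-4],[0,0,0],-1],[[6,-3,-5],[0,0,0],-1]]';python3 -m inch '[[[1,0,0],[0,0,0],-1],[[2.2,0,0],[0,0,0],-1],[[3.4,0,0],[0,0,0],-1],[[4.4,0,0],[0,0,0],-1],[[5,0,0],[0,0,0],-1],[[5,0,0],[0,0,0],-1],[[5,0,0],[0,0,0],-1],[[5,0,0],[0,0,0],-1]]'
python3 - <<'E'
from h import *
for n in ('top','scene'):
    p,d=snap(n,n+'9')
    for t in ['work','parallel_a']:
        for o in arm.outline_of(n,t):
            if o['score']<.4: continue
            v,u=np.nonzero(o['mask']); ok=d[v,u]>0;P=(w(n,np.c_[u,v][ok],d[v,u][ok])-O)@np.c_[X,Y,[0,0,1]]
            print(n,t,round(o['score'],2),np.percentile(P,[3,97],axis=0).round(4).tolist(),np.median(P,axis=0).round(4))
            if t=='work':
                k=abs(P[:,2]-np.median(P[:,2]))<.006;P=P[k]
                print('plane',np.linalg.lstsq(np.c_[P[:,:2],np.ones(len(P))],P[:,2],rcond=None)[0].round(4))
a=cv2.imread('pics/top9.png')[160:280,260:370];cv2.imwrite('pics/t9z.png',cv2.resize(a,None,fx=5,fy=5,interpolation=cv2.INTER_CUBIC))
E
```

```text
t: 46.1
eef_pos: [0.4604, 0.2627, 0.1632]
ee_rot: [0.0, 0.673, 0.739, 0.0]
ft_force: [-0.1, 1.6, 0.4]
width: -0.0002
t: 46.9
eef_pos: [0.4501, 0.3842, 0.1618]
ee_rot: [0.0, 0.674, 0.739, -0.0]
ft_force: [0.7, -0.8, 0.5]
width: -0.0003
top parallel_a 0.51 [[0.0139, -0.0661, 0.0337], [0.0235, 0.0592, 0.0539]] [0.0177 0.0351 0.051 ]
top parallel_a 0.5 [[-0.0244, -0.0674, 0.0054], [-0.0084, 0.0563, 0.0658]] [-0.0188 -0.0449  0.0516]
scene work 0.96 [[-0.0251, -0.0345, 0.0588], [0.0219, 0.033, 0.078]] [-0.0034 -0.0048  0.0754]
plane [0.0262 0.0057 0.0755]
scene parallel_a 0.82 [[0.0122, -0.0676, 0.009], [0.0365, 0.0621, 0.0539]] [ 0.0144 -0.045   0.0471]
scene parallel_a 0.68 [[-0.0247, -0.0695, 0.0318], [-0.0143, 0.0576, 0.0535]] [-0.0222 -0.0551  0.0495]
```

View pics/t9z.png

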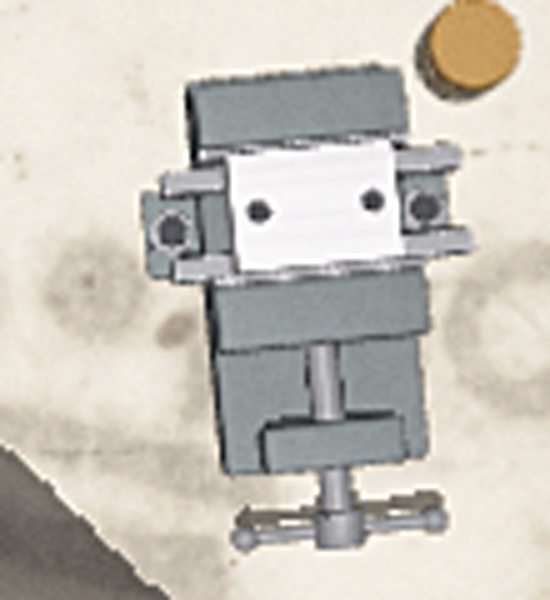

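Run:
```python
import cv2,numpy as np
L=[cv2.imread(f'pics/{n}.png')[182:222,335:360] for n in ['t5','t6','top9']]
cv2.imwrite('pics/cmpt9.png',cv2.resize(np.hstack(L),None,fx=10,fy=10,interpolation=cv2.INTER_NEAREST))
L=[cv2.imread(f'pics/{n}.png')[240:275,338:383] for n in ['s4','s8','s9','scene9']]
m=np.vstack([np.hstack(L[:2]),np.hstack(L[2:])]).astype(float)*1.3
cv2.imwrite('pics/cmps9.png',cv2.resize(m.clip(0,255).astype(np.uint8),None,fx=8,fy=8,interpolation=cv2.INTER_NEAREST))
for n in ['t5','t6','top9']:
    g=cv2.imread(f'pics/{n}.png').mean(2); print(n,[g[r,346:356].round().astype(int).tolist() for r in (190,191,192)],[g[r,347:357].round().astype(int).tolist() for r in (207,208)])
```

```text
t5 [[176, 184, 181, 182, 172, 208, 239, 230, 199, 190], [180, 182, 179, 182, 183, 219, 239, 234, 226, 227], [186, 189, 194, 193, 191, 219, 243, 237, 237, 236]] [[179, 190, 188, 189, 178, 207, 235, 228, 228, 227], [186, 188, 183, 180, 185, 206, 232, 226, 224, 221]]
t6 [[174, 190, 181, 180, 176, 208, 237, 228, 201, 185], [178, 178, 184, 179, 183, 216, 237, 232, 225, 226], [188, 190, 188, 193, 189, 212, 244, 239, 236, 237]] [[178, 189, 187, 184, 180, 180, 210, 232, 225, 226], [181, 181, 180, 185, 180, 181, 200, 228, 223, 221]]
top9 [[172, 187, 176, 178, 169, 166, 189, 230, 196, 183], [181, 176, 179, 181, 173, 174, 200, 233, 222, 222], [180, 189, 192, 190, 187, 188, 220, 238, 235, 236]] [[180, 190, 181, 181, 177, 177, 173, 199, 226, 224], [181, 184, 176, 180, 181, 182, 181, 204, 225, 220]]
```

View pics/cmpt9.png

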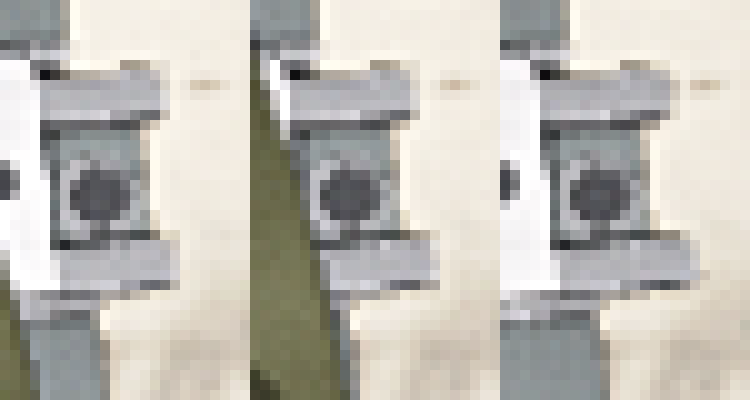

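View pics/cmps9.png

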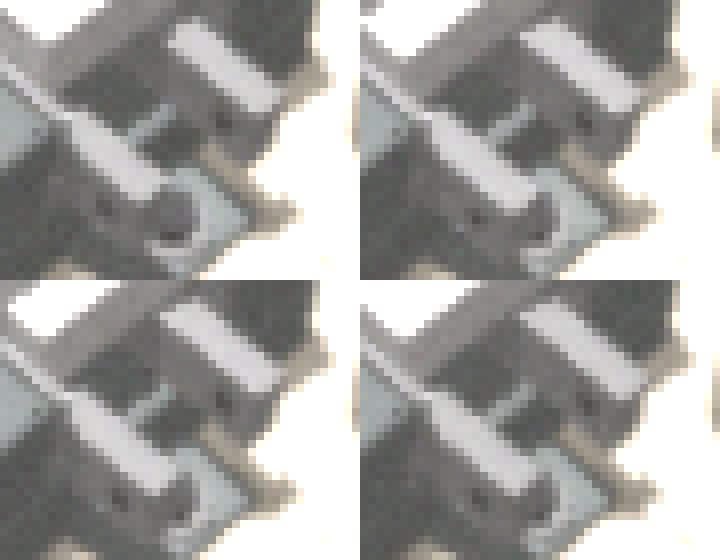

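The +x parallel moved about 2 mm (1 px) under its nudge, so pressing -x last had left it only lightly nipped. It is still home. There's time for one centred straight press, loading both bars equally, then another nudge.

```bash
python3 -c "
from h import *
go(V(.0,.0,.085))"
```

```text
t 47.2 pos [0.4495 0.3856 0.162 ] vise [-0.0561  0.3495  0.1655] F [ 0.29  0.16 -0.5 ] w -0.0
shift [-13.976   2.259   3.219] turn [ 0.002 -0.001 -0.009]
```

```bash
python3 -m inch '[[[-1.2,0.2,0],[0,0,0],-1],[[-3.2,0.6,0.3],[0,0,0],-1],[[-5.2,0.9,0.8],[0,0,0],-1],[[-7.2,1.2,1.3],[0,0,0],-1],[[-9.2,1.6,1.8],[0,0,0],-1],[[-11.2,1.9,2.2],[0,0,0],-1],[[-13,2.26,2.6],[0,0,0],-1],[[-13.95,2.26,3.1],[0,0,0],-1]]'; python3 -c "
from h import *
go(V(.0,.0,.0754))"
```

```text
t: 48.0
eef_pos: [0.54, 0.0396, 0.0849]
ee_rot: [0.001, 0.674, 0.738, 0.001]
ft_force: [0.6, -0.4, 0.3]
width: 0.0
t 48.0 pos [0.54   0.0396 0.0849] vise [ 0.0012 -0.0035  0.0884] F [ 0.55 -0.44  0.27] w 0.0
shift [ 0.142 -0.048  0.518] turn [ 0.019  0.01  -0.033]
```

```bash
python3 -m inch '[[[0.02,0,0.28],[0,0,0],-1],[[0.02,0,0.44],[0,0,0],-1],[[0.02,0,0.5],[0,0,0],-1],[[0.02,-0.03,0.55],[0,0,0],-1],[[0.02,-0.08,0.6],[0,0,0],-1],[[0.02,-0.13,0.65],[0,0,0],-1],[[0.02,-0.17,0.7],[0,0,0],-1],[[0.02,-0.17,0.7],[0,0,0],-1]]'; python3 -c "
from h import *
go(V(.0,.0,.0754))"
```

```text
t: 48.8
eef_pos: [0.538, 0.0454, 0.0718]
ee_rot: [0.003, 0.672, 0.741, 0.003]
ft_force: [-3.1, -3.6, 20.4]
width: 0.0005
t 48.8 pos [0.538  0.0454 0.0718] vise [-0.0003  0.0025  0.0753] F [-3.12 -3.64 20.37] w 0.0005
shift [-0.099  0.011 -0.002] turn [ 0.059 -0.001  0.015]
```

```bash
python3 -m inch '[[[0,-0.05,0.02],[0,0,0],-1],[[0,-0.09,0.045],[0,0,0],-1],[[0,-0.12,0.07],[0,0,0],-1],[[0,-0.12,0.07],[0,0,0],-1],[[0,-0.12,0.07],[0,0,0],-1],[[0,-0.12,0.07],[0,0,0],-1],[[0,-0.12,0.07],[0,0,0],-1],[[0,-0.12,0.07],[0,0,0],-1]]'; python3 -c "
from h import *
go(V(.018,.09,.041))"
```

```text
t: 49.6
eef_pos: [0.5379, 0.0454, 0.0718]
ee_rot: [0.005, 0.672, 0.741, 0.006]
ft_force: [1.5, -3.0, 24.0]
width: -0.0
t 49.6 pos [0.5379 0.0454 0.0718] vise [-0.0003  0.0025  0.0753] F [ 1.48 -3.03 23.95] w -0.0
shift [3.499 0.721 1.384] turn [ 0.105 -0.002  0.015]
```

```bash
python3 -m inch '[[[0,0.08,-0.08],[0,0,0],-1],[[0,0.18,-0.18],[0,0,0],-1],[[0,0.29,-0.35],[0,0,0],-1],[[0,0.35,-0.9],[0,0,0],-1],[[0.8,0.6,-1.1],[0,0,0],-1],[[2,1,-1.1],[0,0,0],-1],[[3.2,1,-1.1],[0,0,0],-1],[[3.5,1,-0.9],[0,0,0],-1]]';python3 -m inch '[[[0,0,0.5],[0,0,0],-1],[[0,0,1.2],[0,0,0],-1],[[0,0,1.8],[0,0,0],-1],[[0,0,2],[0,0,0],-1],[[-0.15,0,2],[0,0,0],-1],[[-0.3,0,2],[0,0,0],-1],[[-0.38,0,2],[0,0,0],-1],[[-0.4,0,2],[0,0,0],-1]]'; python3 -c "
from h import *
go(V(.018,.075,.041))"
```

```text
t: 50.4
eef_pos: [0.5477, 0.1391, 0.0886]
ee_rot: [-0.001, 0.671, 0.742, 0.001]
ft_force: [-0.6, 0.8, -0.8]
width: -0.0003
t: 51.2
eef_pos: [0.5495, 0.123, 0.0384]
ee_rot: [0.0, 0.673, 0.739, 0.001]
ft_force: [0.1, 0.5, -0.8]
width: -0.0003
t 51.2 pos [0.5495 0.123  0.0384] vise [0.0185 0.0786 0.0419] F [ 0.12  0.46 -0.79] w -0.0003
shift [-0.144 -0.021  0.035] turn [ 0.011 -0.001 -0.009]
```

```bash
python3 -m inch '[[[-0.04,0,0],[0,0,0],-1],[[-0.08,0,0],[0,0,0],-1],[[-0.11,0,0],[0,0,0],-1],[[-0.14,0,0],[0,0,0],-1],[[-0.155,0,0],[0,0,0],-1],[[-0.165,0,0],[0,0,0],-1],[[-0.165,0,0],[0,0,0],-1],[[-0.165,0,0],[0,0,0],-1]]'; python3 -c "
from h import *
go(V(.018,.075,.041))"
```

```text
t: 52.0
eef_pos: [0.5492, 0.1195, 0.0376]
ee_rot: [0.0, 0.673, 0.74, 0.0]
ft_force: [0.1, 0.3, 0.2]
width: -0.0002
t 52.0 pos [0.5492 0.1195 0.0376] vise [0.0179 0.0752 0.0411] F [0.12 0.35 0.2 ] w -0.0002
shift [-0.006  0.004  0.004] turn [ 0.001 -0.    -0.002]
```

```bash
python3 -m inch '[[[-0.015,0,0],[0,0,0],-1],[[-0.03,0,0],[0,0,0],-1],[[-0.04,0,0],[0,0,0],-1],[[-0.04,0,0],[0,0,0],-1],[[-0.04,0,0],[0,0,0],-1],[[-0.04,0,0],[0,0,0],-1],[[-0.04,0,0],[0,0,0],-1],[[-0.04,0,0],[0,0,0],-1]]'; python3 -c "
from h import *
go(V(.018,.075,.041))"
```

```text
t: 52.8
eef_pos: [0.5492, 0.119, 0.0376]
ee_rot: [-0.0, 0.673, 0.74, 0.0]
ft_force: [0.6, 2.3, -1.1]
width: 0.0001
t 52.8 pos [0.5492 0.119  0.0376] vise [0.0179 0.0746 0.0411] F [ 0.62  2.33 -1.09] w 0.0001
shift [0.014 0.004 0.004] turn [ 0.001 -0.004  0.   ]
```

```bash
python3 -m inch '[[[-0.005,0,0],[0,0,0],-1],[[-0.009,0,0],[0,0,0],-1],[[-0.009,0,0],[0,0,0],-1],[[-0.009,0,0],[0,0,0],-1],[[-0.009,0,0],[0,0,0],-1],[[-0.009,0,0],[0,0,0],-1],[[-0.009,0,0],[0,0,0],-1],[[-0.009,0,0],[0,0,0],-1]]'; python3 -c "
from h import *
go(V(.018,.075,.041))"
```

```text
t: 53.6
eef_pos: [0.5493, 0.1183, 0.0376]
ee_rot: [0.0, 0.673, 0.74, 0.0]
ft_force: [-1.0, 3.7, -1.2]
width: 0.0003
t 53.6 pos [0.5493 0.1183 0.0376] vise [0.0179 0.0739 0.0411] F [-0.99  3.67 -1.22] w 0.0003
shift [0.044 0.005 0.003] turn [ 0.    -0.    -0.002]
```

3.7 N held on the end of the +x bar. Backing off and looking.

```bash
python3 -m inch '[[[0.2,0,0],[0,0,0],-1],[[0.6,0,0],[0,0,0],-1],[[1.2,0,-0.6],[0,0,0],-1],[[2.2,-0.5,-1.6],[0,0,0],-1],[[3.4,-1,-2.6],[0,0,0],-1],[[4.8,-1.5,-3.4],[0,0,0],-1],[[5.6,-2,-3.6],[0,0,0],-1],[[6,-2,-3.6],[0,0,0],-1]]'
python3 - <<'E'
from h import *
snap('top','top10')
L=[cv2.imread(f'pics/{n}.png')[182:222,335:360] for n in ['t6','top9','top10']]
cv2.imwrite('pics/cmpt10.png',cv2.resize(np.hstack(L),None,fx=10,fy=10,interpolation=cv2.INTER_NEAREST))
for n in ['top9','top10']:
    g=cv2.imread(f'pics/{n}.png').mean(2); print(n,[g[r,346:356].round().astype(int).tolist() for r in (190,191,192)],[g[r,347:357].round().astype(int).tolist() for r in (207,208)])
s=arm.sense();print(s['t'],s['eef_pos'],s['ft_force'])
E
```

```text
t: 54.4
eef_pos: [0.4841, 0.266, 0.1289]
ee_rot: [-0.0, 0.671, 0.741, 0.001]
ft_force: [0.4, 0.2, -0.1]
width: 0.0001
top9 [[172, 187, 176, 178, 169, 166, 189, 230, 196, 183], [181, 176, 179, 181, 173, 174, 200, 233, 222, 222], [180, 189, 192, 190, 187, 188, 220, 238, 235, 236]] [[180, 190, 181, 181, 177, 177, 173, 199, 226, 224], [181, 184, 176, 180, 181, 182, 181, 204, 225, 220]]
top10 [[177, 192, 185, 180, 179, 179, 208, 235, 205, 189], [180, 182, 187, 185, 182, 185, 215, 237, 227, 227], [194, 192, 197, 195, 192, 191, 228, 243, 239, 238]] [[185, 198, 187, 190, 186, 181, 183, 203, 232, 231], [186, 187, 188, 187, 187, 186, 186, 207, 233, 223]]
54.45 [0.48452301 0.26627608 0.12803136] [0.3026326  0.73242341 0.04682514]
```

View pics/cmpt10.png

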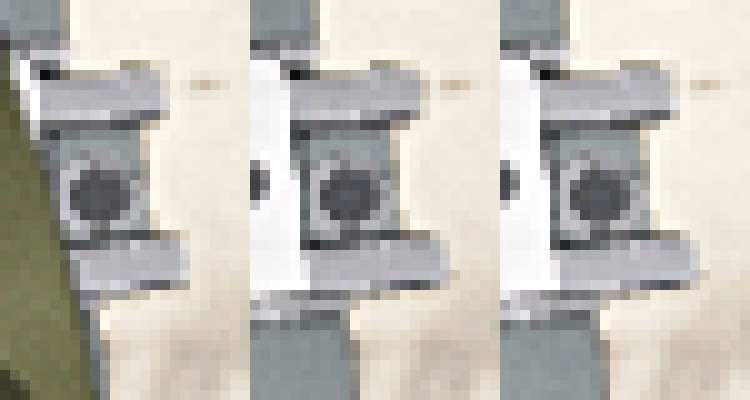

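Between top9 and top10 both ends sit at the same pixel (351–352 and 354), so the nudge moved nothing. Handing in.

```bash
python3 -c "
from cell import arm
print(arm.hand_in(), arm.sense()['t'])"
```

```text
the job is handed in; nothing more can be done
the job is handed in; nothing more can be done
```

I slid the crept parallel back in, pressed the block down until it seated, and proved it with an end nudge. I handed in at about 54.5 s, with the robot clear of everything.

- **Sliding in:** I pushed the crept (-x) parallel back in by its end until both stick out alike to within about 2 mm. Both centres are about 3–5 mm to the -y side of the vise middle, inside the 7 mm limit.
- **Pressing:** I pressed the block over each parallel in turn at 17–20 N, several times. A final straight press on its centre reached 24 N. Both sides stopped at the same height, 75.4 mm above the vise's origin, against 76 mm for a seated block.
- **Early failures:** The first presses carried about 8 N sideways, and the -x parallel slid about 4 mm when I first came up to nudge it. After straight presses it held about 3.4 N. The +x parallel then crept about 2 mm under its own nudge of about 3 N, which is why I added the centre press.
- **Last check:** I nudged the +x parallel and read 3.7 N. It did not move, and both ends sat at the same pixels in the top view before and after.
- **Not checked:** I did not nudge the -x parallel again after the centre press. The bystanders were not measured at the end, though nothing came near them.

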